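# Clip the thread plug gauges back on their rack and lean up the reference plate

## Task

Put the thread gauge set away on its sloped rack: click the three blue-handled plug gauges fully home in the rail's spring clips in size order, smallest in the left clips and largest in the right as you face the rack, each with its red no-go end at the bottom. Also lean the reference plate flat against the easel next to them, its lower edge on the ledge and its blue header at the top. Leave the two ring gauges and the red micrometer stand where they are.

Things in the scene. Friction and masses are not known exactly. Their poses are not given: they have to be found in the camera images.
- gauge_small: smallest thread plug gauge, about 60 g. Blue octagonal grip 40 mm long, 18 mm across flats; origin at its centre on the axis. Beyond it each way: round blue neck 14 mm thick (20-38 mm off), collar 17 mm thick (to 42 mm), steel thread 8 mm thick. +x end: GO, 14 mm long, steel collar. -x end: NO-GO, 8 mm long, red collar. z up as it lies. Lies on the bench.
- gauge_middle: middle thread plug gauge, about 90 g. Blue octagonal grip 40 mm long, 18 mm across flats; origin at its centre on the axis. Beyond it each way: round blue neck 14 mm thick (20-38 mm off), collar 17 mm thick (to 42 mm), steel thread 12 mm thick. +x end: GO, 28 mm long, steel collar. -x end: NO-GO, 16 mm long, red collar. z up as it lies. Lies on top of the plate.
- gauge_large: largest thread plug gauge, about 150 g. Blue octagonal grip 40 mm long, 18 mm across flats; origin at its centre on the axis. Beyond it each way: round blue neck 14 mm thick (20-38 mm off), collar 17 mm thick (to 42 mm), steel thread 17 mm thick. +x end: GO, 46 mm long, steel collar. -x end: NO-GO, 24 mm long, red collar. z up as it lies. Lies on the bench.
- gauge_small_go (a point): GO tip of the smallest gauge, on its axis, 56 mm from its origin (NO-GO tip: 50 mm the other way)
- gauge_middle_go (a point): GO tip of the middle gauge, on its axis, 70 mm from its origin (NO-GO tip: 58 mm the other way)
- gauge_large_go (a point): GO tip of the largest gauge, on its axis, 88 mm from its origin (NO-GO tip: 66 mm the other way)
- plate: aluminium reference plate 86 x 52 x 10 mm, about 130 g, white face with dark thread profiles and a blue header bar along one short edge. Origin: centre of the underside; x along its length to the header edge, y across the 52 mm width, z out of the face. Starts flat on the bench, face up, the middle gauge lying across it.
- plate_header (a point): middle of the plate's header edge, half way through its thickness, 43 mm from the plate's centre
- rack: grey sheet-steel gauge rack, fixed; base 130 x 270 x 5 mm. Origin at bench level; x away from its front, y to the left as one faces its front, z up. Clip deck on its right part (y from -125 to +40 mm), easel on its left (centred at y = +100 mm); highest edge of the empty rack about 95 mm.
- rail: clip deck, 124 x 165 mm, sloped 30 degrees from level, rising away from the front. Origin half way up its upper surface; x up the slope, y to the left, z square out of the deck. Two rails along y, 12 wide, 10 mm high, centred at x = -29 and 29 mm, bear three clips each. A gauge lies up the slope, each neck in a clip; between the rails its grip is free for the fingers (deck 17 mm below its axis).
- clip_left (a point): origin of a gauge fully seated in the left pair of clips (axes as rail). Clips are 8 mm wide along x. Two spring leaves with bumps 5 mm above the seated axis, 10 mm apart, give way as a 14 mm neck is pushed along -z of the rail; lead-ins on top, 11 mm above the axis, are 20 mm apart. About 7 N pushes both necks past the bumps; the clips pull the gauge home on the rails, with 5 mm play along x.
- clip_middle (a point): the same for the middle pair of clips, 54 mm to the right of the left pair
- clip_right (a point): the same for the right pair of clips, 54 mm to the right of the middle pair
- easel: cream easel on the rack: flat backstop 36 mm wide, 80 mm long, sloped 40 degrees from level, rising away from the front. Origin in the corner of ledge and backstop; x up the slope, y to the left, z square out of the backstop. The ledge at its foot is 44 mm wide and stands out 14 mm. The plate is wider than both, so fingers on its long edges pass beside them.
- plate_seat (a point): where the plate's origin (centre of underside) lies when it leans flat on the backstop with its lower edge on the ledge: 43 mm up the slope from the easel's origin; axes as easel
- ring_a: steel ring gauge, 52 mm outside diameter, 20 mm high, 280 g, loose on the bench beside the largest gauge (27 to 38 mm clear of its grip); origin under its centre. To be left alone.
- ring_b: steel ring gauge, 52 mm outside diameter, 18 mm high, 280 g, loose on the bench about 20 mm from the plate's edge away from the header; origin under its centre. To be left alone.
- mic_stand: red-enamelled cast micrometer stand, base 85 x 62 mm, about 125 mm high, 0.9 kg, loose on the bench; origin under its centre. To be left alone.
- case: wooden instrument case 150 x 240 x 52 mm, fixed, its lid standing open to about 220 mm high, off to the left; origin under its centre. Not part of the job.

How it is judged (in metres and radians):
At the end, for the whole second after the job is handed in: Small, middle, large gauge in left, middle, right clips: within 9 mm along the gauge, 4 mm along the rail, 3 mm in height, 0.1 rad, GO end up. Plate on its seat: within 6 mm up the slope, 12 mm sideways, 4 mm and 0.1 rad off the backstop, turned under 0.15 rad, header up. All at rest (x of gauge_small in the frame of clip_left between -0.009 and 0.009 m and y of gauge_small in the frame of clip_left between -0.004 and 0.004 m and z of gauge_small in the frame of clip_left between -0.003 and 0.003 m and angle between the x axis of each of gauge_small, gauge_middle, gauge_large and the x axis of rail, either way round below 0.1 rad and x of gauge_small_go in the frame of clip_left above 0.03 m and linear speed of each of gauge_small, gauge_middle, gauge_large, plate below 0.02 m/s and x of gauge_middle in the frame of clip_middle between -0.009 and 0.009 m and y of gauge_middle in the frame of clip_middle between -0.004 and 0.004 m and z of gauge_middle in the frame of clip_middle between -0.003 and 0.003 m and x of gauge_middle_go in the frame of clip_middle above 0.03 m and x of gauge_large in the frame of clip_right between -0.009 and 0.009 m and y of gauge_large in the frame of clip_right between -0.004 and 0.004 m and z of gauge_large in the frame of clip_right between -0.003 and 0.003 m and x of gauge_large_go in the frame of clip_right above 0.03 m and x of plate in the frame of plate_seat between -0.006 and 0.006 m and y of plate in the frame of plate_seat between -0.012 and 0.012 m and z of plate in the frame of plate_seat between -0.004 and 0.004 m and angle between the z axis of plate and the z axis of easel, either way round below 0.1 rad and angle between the x axis of plate and the x axis of easel, either way round below 0.15 rad and angle between plate's own z axis and vertical below 1.2 rad and x of plate_header in the frame of plate_seat above 0.03 m); the robot touches nothing.
It fails at once if a ring gauge is shifted by more than 20 mm or knocked over (distance of ring_a from where it was at the start of the episode above 0.02 m or angle between ring_a's own z axis and vertical above 0.35 rad).
It fails at once if the other ring gauge is shifted by more than 20 mm or knocked over (distance of ring_b from where it was at the start of the episode above 0.02 m or angle between ring_b's own z axis and vertical above 0.35 rad).
It fails at once if the red micrometer stand is shifted by more than 20 mm or knocked over (distance of mic_stand from where it was at the start of the episode above 0.02 m or angle between mic_stand's own z axis and vertical above 0.35 rad).
It also fails if it takes over 72 s, if anything falls off the work surface, if the arm or the gripper's body presses on something with over 40 N, if the wrist force passes 120 N, or if a joint passes its speed limit or range.

## Robot

A 7-joint arm with a two-finger parallel gripper is mounted at the origin on the work surface. World frame = base frame: x ahead of the robot, y to its left, z up, the work surface at z = 0. Lengths are in mm, angles in rad, forces in N, time in s.
With the tool pointing down it reaches from about 400 to 875 mm from the base axis. Payload 19.3 kg.
Tool frame: the origin (TCP) lies at the very end of the fingers, on their centre line; the grasp point (between the pads) lies 19 mm behind it (robot.hold_point_z is the distance from the TCP to the grasp point, in mm); z points along the fingers, y is the line along which they close (so a half turn about z gives the same grasp; the last joint's range is limited). The gripper opens to 85 mm and grips with 20 to 120 N. Pads are 22 mm wide; open, the fingers measure 114 mm over their backs; the gripper's body (76 mm by 85 mm) begins 54 mm behind the grasp point. The pads swing forward as they close: fully open they stand 13 mm farther back than shut.
Start: joints at [1.233, 0.521, -0.036, 1.599, 0.021, 1.021, -0.113], TCP at [165.353, -602.721, 231.291] pointing down, gripper open.
Joint ranges: [-2.91, 2.91], [-0.3, 2.13], [-1.5, 1.42], [0.17, 2.43], [-1.26, 4.41], [0.16, 1.93], [-2.52, 2.52]. Speed limits (rad/s): [1.89, 1.89, 2.39, 2.39, 3.01, 3.01, 3.01].

## Interface

Orientations are given as a unit quaternion [x, y, z, w].
In Python, from workcell import robot, imaging, models gives the robot as it stands. The module is installed in compiled form; this text tells all that it offers.
- The arm moves only by the shell command python3 -m handwheel 'ROWS' [FORCE]. ROWS is JSON, a list of rows, each a list of 7 numbers: the shift along the tool's x, y, z normalised to -1 to 1, where 1 is 25 mm, then the turn, a rotation vector about the tool's x, y, z normalised to -1 to 1, where 1 is 0.1 rad, then the opening, from -1 (shut) to 1 (fully open). In form: [[x, y, z, wx, wy, wz, hand], ...]. A call has 1 to 5 rows; each row shifts and turns the commanded pose from where the row before left it, along the tool's axes as they then stand; what a row does not reach is not made up. A row lasts 1/12 s, in which the tool goes at most 41.7 mm and 7.16 degrees, less where a joint would pass 70% of its speed; a pose out of reach is approached as far as the arm can. A call with a number of a shift or a turn outside -1 to 1 is refused whole. A call with a gripper value outside its range is refused whole. The fingers move at their own pace and stop on an object; FORCE is the grip in N (left out, the last holds). Time passes only in rows, so rows that do not move let the fingers close. It gives the time, the measured TCP pose, the force, the opening and the grip force at its end, in the units of the state.
- robot.get_obs(): the state, without advancing time (a new reading comes with each control period).
- imaging.camera(name): name is "side" or "top" or "wrist"; returns a dict with "color" (400x640x3 uint8, blue, green, red), "depth" (400x640 float32, mm along the optical axis (not along the pixel's ray), 0 where there is no reading), "intrinsics" (3x3 intrinsics, pixels), "k1" (the pictures are not rectified: a ray, as slopes to the right and down, at radius r is drawn at 1 + k1 r^2 times it, then the intrinsics apply), "world_from_camera" (4x4, takes a point from camera to world coordinates). Camera axes: x right, y up, looking along -z (the intrinsics and any distortion apply to the point x, -y, -z); pixel columns grow to the right and rows downward; lengths in mm; the calibration is good to about 2 mm. A picture is of the moment at which its call begins.
- robot.job_done(): hands the job in; it is judged then, once.
Trained networks look in the newest picture that a camera, given by its name, has taken for a name from the list of things; names that differ only in an ending like _2 or _b are one class to them, and where a whole thing is asked for, a point or a joint stands for the part that bears it (a point fixed in the world has none). Each returns a list of dicts, best first, with "conf" (0 to 1); they miss things now and then, are a little off and sometimes report something else, mostly with a low value. They report only what shows in the picture. A call takes as long as a camera call.
- models.regions_of(label, camera): "mask" (400x640 bool, what is visible of it) and "bbox" ([left, top, width, height] in pixels, round what is visible of it).
- models.mark_of(label, camera): "point" ([column, row] in pixels: a listed point, or the origin of a listed thing).
The state is a dict: "clock": time; "joints": joint angles; "joint_vel": joint speeds; "tau": joint torques, N m; "tcp_pos": TCP position; "tool_rot": TCP orientation; "contact_force": force on the tool from outside, world axes, zero at the start; "moment": the same for the moment, N m; "opening": finger opening in mm; "grip_force": force on a finger pad.
Only numpy, scipy, OpenCV 4.12 (cv2) and the standard library are available. Lean on these libraries where they do the work, as an engineer would, in place of code of your own. Each camera call takes 0.05 s, during which the arm holds its last target. There are 200 camera calls.

## Working session

There is one attempt and no reset: what is moved stays moved. The work goes in short steps, Python scripts to look and compute and a shell command to move; the robot and the scene stay as the last step left them, time stands still between calls to the robot, and variables do not carry over. Pictures are saved under pics/ and viewed, at most 10 in all, crops included, and the job is handed in when it is done.

```bash
mkdir -p pics; cat > h.py <<'E'
import numpy as np, cv2
from workcell import robot, imaging, models
from scipy.spatial.transform import Rotation as R
def ray(c,px):
    K=c["intrinsics"];s=np.array([(px[0]-K[0,2])/K[0,0],(px[1]-K[1,2])/K[1,1]])
    u=s.copy()
    for _ in range(20): u=s/(1+c["k1"]*(u@u))
    return np.array([u[0],-u[1],-1.])
def at_depth(c,px,d):
    T=np.array(c["world_from_camera"]);return T[:3,:3]@(ray(c,px)*d)+T[:3,3]
def at_z(c,px,z):
    T=np.array(c["world_from_camera"]);d=T[:3,:3]@ray(c,px);return T[:3,3]+d*(z-T[2,3])/d[2]
def cloud(c,mask):
    ys,xs=np.nonzero(mask&(c["depth"]>0));K=c["intrinsics"]
    s=np.stack([(xs-K[0,2])/K[0,0],(ys-K[1,2])/K[1,1]],1);u=s.copy()
    for _ in range(20): u=s/(1+c["k1"]*(u**2).sum(1,keepdims=True))
    d=c["depth"][ys,xs][:,None];p=np.hstack([u[:,:1],-u[:,1:],-np.ones_like(d)])*d
    T=np.array(c["world_from_camera"]);return p@T[:3,:3].T+T[:3,3]
E
python3 - <<'E'
from h import *
o=robot.get_obs();print({k:np.round(v,3) for k,v in o.items()},robot.hold_point_z)
for n in ["side","top","wrist"]:
    c=imaging.camera(n);cv2.imwrite(f"pics/{n}0.png",c["color"]);print(n,np.round(c["world_from_camera"],3).tolist(),c["k1"],c["intrinsics"].tolist())
    if n=="wrist":continue
    for l in ["gauge_small","gauge_middle","gauge_large","plate","rack","rail","easel","ring_a","mic_stand","case"]:
        for r in models.regions_of(l,n)[:2]:
            if r["conf"]<.3: continue
            p=cloud(c,r["mask"]);print(l,round(r["conf"],2),np.round(r["bbox"]),len(p),np.round(np.median(p,0)) if len(p) else "", np.round(np.percentile(p[:,2],95)) if len(p) else "")
    for l in ["gauge_small","gauge_middle","gauge_large","gauge_small_go","gauge_middle_go","gauge_large_go","plate","plate_header","rack","rail","clip_left","clip_middle","clip_right","easel","plate_seat","ring_a","mic_stand"]:
        for m in models.mark_of(l,n)[:2]:
            if m["conf"]<.3: continue
            u,v=[int(round(t)) for t in m["point"]]
            w=c["depth"][max(v-1,0):v+2,max(u-1,0):u+2];w=w[w>0]
            print("  ",l,round(m["conf"],2),u,v,np.round(at_depth(c,m["point"],np.median(w)),1) if len(w) else "")
E
```

```text
{'clock': np.float64(0.0), 'joints': array([ 1.233,  0.522, -0.036,  1.6  ,  0.021,  1.021, -0.113]), 'joint_vel': array([ 0.001,  0.001, -0.001, -0.   ,  0.001,  0.002,  0.002]), 'tau': array([-1.0000e-03, -9.2713e+01,  1.9790e+00, -3.6994e+01,  1.8000e-02,
        8.0000e-03,  0.0000e+00]), 'tcp_pos': array([ 165.253, -602.396,  230.745]), 'tool_rot': array([ 0.991,  0.133, -0.   , -0.001]), 'contact_force': array([-1.046,  0.333,  0.198]), 'moment': array([-0.007,  0.022,  0.003]), 'grip_force': np.float64(0.0), 'opening': np.float64(85.492)} 18.700000000000003
side [[-0.816, 0.439, -0.378, -55.328], [-0.578, -0.636, 0.51, 954.522], [-0.016, 0.635, 0.773, 1321.855], [0.0, 0.0, 0.0, 1.0]] 0.04236100575751019 [[464.39038163358924, 0.0, 319.1845896510225], [0.0, 464.39038163358924, 197.41719817869077], [0.0, 0.0, 1.0]]
gauge_small 0.5 [339. 135.  21.  10.] 87 [ 660. -226.   12.] 22.0
gauge_middle 0.48 [365. 170.  17.  23.] 121 [454. -84.  24.] 31.0
gauge_large 0.63 [403. 139.  30.  18.] 121 [ 412. -340.   14.] 20.0
plate 0.61 [365. 177.  23.  16.] 206 [439. -87.  10.] 15.0
rack 0.74 
[... 3254 characters left out ...]
38 [443.4 -89.7   9.7]
   clip_left 0.62 290 205 [544.2 204.4  50.2]
   clip_middle 0.88 287 189 [596.3 214.5  45.5]
   clip_right 0.75 281 173 [650.2 234.2  46.3]
   easel 0.83 302 235 [452.  167.5  33.1]
   plate_seat 0.64 292 236 [448.2 196.9  59.9]
   ring_a 0.64 480 251 [ 399.6 -396.3   18.9]
   ring_a 0.48 394 264 [ 361.3 -124.3    1.4]
   mic_stand 0.68 371 176 [636.6 -51.9  55.9]
   mic_stand 0.51 462 271 [ 337.8 -340.9    0.6]
wrist [[0.265, 0.929, 0.258, 231.018], [-0.964, 0.255, 0.07, -584.789], [-0.001, -0.267, 0.964, 374.745], [0.0, 0.0, 0.0, 1.0]] -0.03691230037194676 [[278.64403258335005, 0.0, 320.36761667762374], [0.0, 278.64403258335005, 201.46653592701026], [0.0, 0.0, 1.0]]
```

```bash
python3 - <<'E'
import cv2
a=cv2.imread("pics/top0.png")[145:285,245:505];cv2.imwrite("pics/t1.png",cv2.resize(a,None,fx=3,fy=3,interpolation=2))
a=cv2.imread("pics/side0.png")[125:255,255:445];cv2.imwrite("pics/s1.png",cv2.resize(a,None,fx=4,fy=4,interpolation=2))
E
```

```text
(no output)
```

View pics/t1.png

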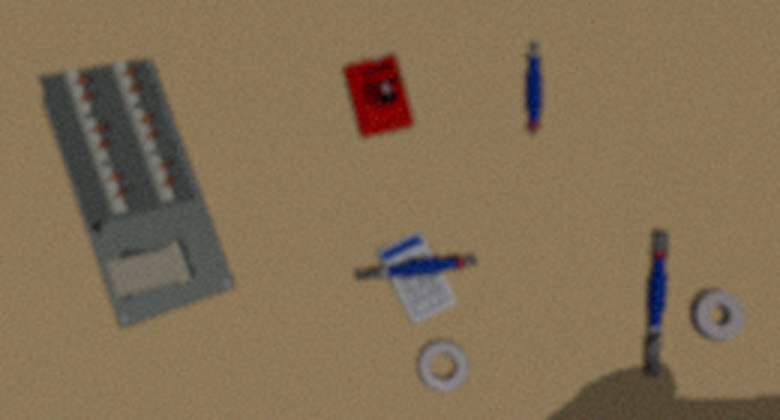

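View pics/s1.png

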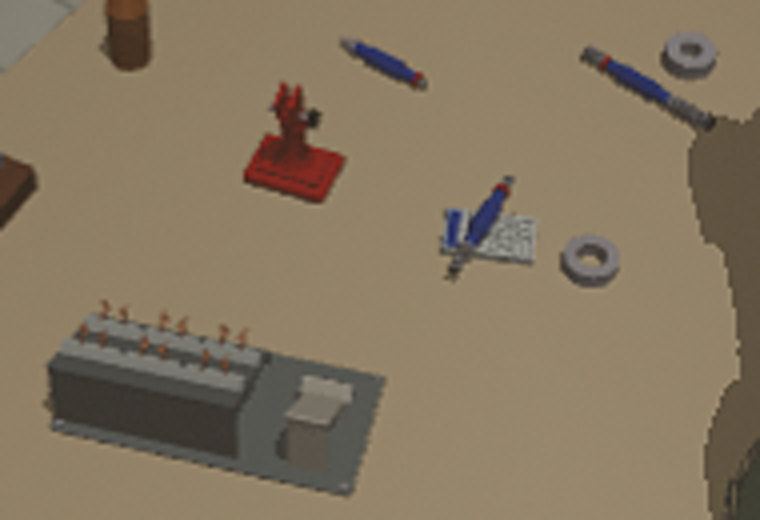

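```bash
cat >> h.py <<'E'
def rot(psi,th=0):
    c,s=np.cos(np.radians(psi)),np.sin(np.radians(psi));C,S=np.cos(np.radians(th)),np.sin(np.radians(th))
    x=np.array([c*C,s*C,S]);z=np.array([c*S,s*S,-C]);return np.stack([x,np.cross(z,x),z],1)
def plan(p1,R1,start=None,N=None,vmax=.95):
    """start: (p,R); equal rows"""
    if start is None:
        o=robot.get_obs();start=(o["tcp_pos"],R.from_quat(o["tool_rot"]).as_matrix())
    p0,R0=start;w=R.from_matrix(R0.T@R1).as_rotvec()
    N0=N or max(1,int(np.ceil(max(np.abs(w).max()/.1,np.linalg.norm(np.array(p1)-p0)/25)/vmax)))
    while 1:
        A=sum(R0@R.from_rotvec(w*k/N0).as_matrix() for k in range(N0))
        v=np.linalg.solve(A,np.array(p1)-p0)
        if N or np.abs(v).max()<=25*vmax: break
        N0+=1
    print("N",N0,"row",np.round(np.r_[v/25,w/.1/N0],3).tolist())
    return np.array(p1),R1
def pose():
    o=robot.get_obs();return o["tcp_pos"],R.from_quat(o["tool_rot"]).as_matrix()
E
python3 - <<'E'
from h import *
a=plan([420,-130,230],rot(95)) 
E
```

```text
N 25 row [0.923, -0.132, 0.002, -0.0, 0.0, -0.556]
```

```bash
M="python3 -m handwheel"
$M '[[0.92,-0.13,0,0,0,-0.556,1],[0.92,-0.13,0,0,0,-0.556,1],[0.92,-0.13,0,0,0,-0.556,1],[0.92,-0.13,0,0,0,-0.556,1],[0.92,-0.13,0,0,0,-0.556,1]]'
$M '[[0.92,-0.13,0,0,0,-0.556,1],[0.92,-0.13,0,0,0,-0.556,1],[0.92,-0.13,0,0,0,-0.556,1],[0.92,-0.13,0,0,0,-0.556,1],[0.92,-0.13,0,0,0,-0.556,1]]'
$M '[[0.92,-0.13,0,0,0,-0.556,1],[0.92,-0.13,0,0,0,-0.556,1],[0.92,-0.13,0,0,0,-0.556,1],[0.92,-0.13,0,0,0,-0.556,1],[0.92,-0.13,0,0,0,-0.556,1]]'
$M '[[0.92,-0.13,0,0,0,-0.556,1],[0.92,-0.13,0,0,0,-0.556,1],[0.92,-0.13,0,0,0,-0.556,1],[0.92,-0.13,0,0,0,-0.556,1],[0.92,-0.13,0,0,0,-0.556,1]]'
$M '[[0.92,-0.13,0,0,0,-0.556,1],[0.92,-0.13,0,0,0,-0.556,1],[0.92,-0.13,0,0,0,-0.556,1],[0.92,-0.13,0,0,0,-0.556,1],[0.92,-0.13,0,0,0,-0.556,1]]'
cat >> h.py <<'E'
def look(n,labels=(),pts=(),save=None,cmin=.3):
    c=imaging.camera(n)
    if save: cv2.imwrite(f"pics/{save}.png",c["color"])
    for l in labels:
        for r in models.regions_of(l,n)[:2]:
            if r["conf"]<cmin: continue
            p=cloud(c,r["mask"])
            if len(p)<5: continue
            q=p[:,:2]-np.median(p[:,:2],0);V=np.linalg.svd(q-q.mean(0),full_matrices=False)[2][0]
            print(l,round(r["conf"],2),np.round(r["bbox"]),len(p),np.round(np.median(p,0),1),"zpct",np.round(np.percentile(p[:,2],[5,50,95]),1),"axis deg",round(float(np.degrees(np.arctan2(V[1],V[0]))),1))
    for l in pts:
        for m in models.mark_of(l,n)[:2]:
            if m["conf"]<cmin: continue
            u,v=[int(round(t)) for t in m["point"]]
            w=c["depth"][max(v-1,0):v+2,max(u-1,0):u+2];w=w[w>0]
            print("  ",l,round(m["conf"],2),u,v,np.round(at_depth(c,m["point"],np.median(w)),1) if len(w) else "")
    return c
E
python3 - <<'E'
from h import *
print(np.round(robot.get_obs()["joints"],2))
c=look("wrist",["gauge_middle","plate","ring_b","rail","easel"],["gauge_middle","gauge_middle_go","plate","plate_header","ring_b","easel","plate_seat","clip_left","clip_middle"],save="w1")
E
```

```text
clock: 3.27
tcp_pos: [266.9, -544.7, 231.3]
tool_rot: [0.963, 0.271, 0.0, 0.0]
contact_force: [0.7, 0.2, 0.5]
opening: 85.5
grip_force: 0.0
clock: 3.68
tcp_pos: [347.7, -461.2, 231.3]
tool_rot: [0.916, 0.402, 0.0, 0.0]
contact_force: [-0.3, 0.1, -0.2]
opening: 85.2
grip_force: 0.0
clock: 4.1
tcp_pos: [402.6, -358.4, 231.3]
tool_rot: [0.851, 0.526, -0.0, 0.0]
contact_force: [0.7, 0.3, 1.0]
opening: 85.4
grip_force: 0.0
clock: 4.52
tcp_pos: [427.0, -245.2, 231.3]
tool_rot: [0.77, 0.639, -0.0, -0.0]
contact_force: [0.7, 0.7, -0.3]
opening: 85.0
grip_force: 0.0
clock: 4.93
tcp_pos: [419.3, -129.7, 231.3]
tool_rot: [0.674, 0.739, -0.0, 0.0]
contact_force: [0.7, 0.0, 0.4]
opening: 85.2
grip_force: 0.0
[ 0.62  0.26 -0.54  2.04  0.17  0.88  0.08]
gauge_middle 0.8 [349.  99.  12. 101.] 1138 [457.7 -92.   25.8] zpct [22.1 25.8 29.3] axis deg -82.7
plate 0.63 [311. 121.  74.  60.] 2059 [442.  -92.6  11.1] zpct [ 9.8 11.1 12.4] axis deg -155.9
rail 0.67 [345. 100.  16. 105.] 1280 [457.8 -91.9  25.4] zpct [ 1.4 25.4 29.2] axis deg -83.1
   gauge_middle 0.96 354 156 [459.  -96.3  28.8]
   gauge_middle 0.32 376 140 [485.8 -75.1  11.5]
   gauge_middle_go 0.9 351 100 [447.5 -30.1  23.6]
   plate 0.77 348 152 [450.1 -91.8  25.2]
   plate_header 0.84 374 143 [483.6 -78.2  11.1]
   ring_b 0.73 274 163 [ 356.3 -117.4    1.3]
   easel 0.67 354 100 [450.7 -30.4  25.5]
   plate_seat 0.43 314 320 [ 430.9 -347.2   18.5]
   plate_seat 0.33 353 158 [457.9 -98.   28.5]
```

View pics/w1.png

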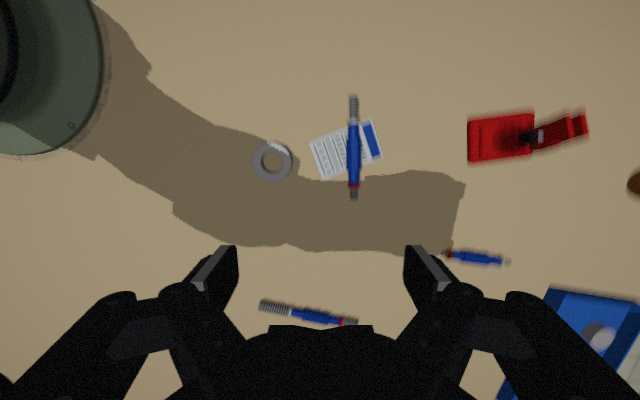

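```bash
python3 - <<'E'
from h import *
s=plan([458,-95.5,110],rot(98.5)) 
s=plan([458,-95.5,13.5],rot(98.5),s) 
E
```

```text
N 6 row [0.213, 0.281, 0.808, -0.0, -0.0, -0.103]
N 5 row [0.0, 0.0, 0.772, 0.0, 0.0, 0.0]
```

```bash
M="python3 -m handwheel"
$M '[[0.21,0.28,0.81,0,0,-0.1,0.3],[0.21,0.28,0.81,0,0,-0.1,0.3],[0.21,0.28,0.81,0,0,-0.1,0.3],[0.21,0.28,0.81,0,0,-0.1,0.3],[0.21,0.28,0.81,0,0,-0.1,0.3]]' 70
$M '[[0.21,0.28,0.81,0,0,-0.1,0.3],[0,0,0,0,0,0,0.3]]'
python3 - <<'E'
from h import *
c=look("wrist",["gauge_middle","plate"],["gauge_middle","gauge_middle_go","plate","plate_header","ring_b"],save="w2")
for r in models.regions_of("gauge_middle","wrist")[:1]:
    p=cloud(c,r["mask"]);p=p[p[:,2]>15];V=np.linalg.svd(p[:,:2]-p[:,:2].mean(0),full_matrices=False)[2][0];V*=np.sign(V[1])
    t=(p[:,:2]-p[:,:2].mean(0))@V;lo,hi=np.percentile(t,[1,99]);print("mid by ends",p[:,:2].mean(0)+V*((lo+hi)/2-6),"len",hi-lo,np.degrees(np.arctan2(V[1],V[0])),pose()[0])
E
```

```text
clock: 6.1
tcp_pos: [452.1, -101.8, 129.1]
tool_rot: [0.657, 0.754, 0.0, 0.0]
contact_force: [1.3, -1.1, 0.2]
opening: 55.5
grip_force: 0.0
clock: 6.27
tcp_pos: [457.5, -94.5, 107.0]
tool_rot: [0.652, 0.758, -0.0, -0.002]
contact_force: [-1.4, 1.0, -1.5]
opening: 55.5
grip_force: 0.0
gauge_middle 0.61 [311. 125.  22. 147.] 2534 [457.6 -88.7  25.5] zpct [20.  25.5 29.2] axis deg -82.9
plate 0.94 [259. 159. 106.  77.] 4198 [441.9 -92.   11.1] zpct [ 9.9 11.1 12.2] axis deg -156.3
   gauge_middle 0.74 323 207 [459.4 -92.4  29.3]
   gauge_middle_go 0.63 324 129 [450.8 -29.9  24.7]
   plate 0.8 312 199 [450.  -87.8  24.5]
   plate_header 0.93 356 186 [486.6 -74.1  11.5]
   ring_b 0.97 208 207 [ 354.3 -116.2    0.9]
mid by ends [458.88132401 -96.97152783] len 124.23982058512522 96.98637788722303 [458.1629026  -96.37701079 110.47688408]
```

```bash
M="python3 -m handwheel"
$M '[[0,0,0.78,0,0,0.05,0.3],[0,0.04,0.78,0,0,0.05,0.3],[0,0,0.78,0,0,0.05,0.3],[0,0,0.78,0,0,0.05,0.3],[0,0,0.77,0,0,0.05,0.3]]'
$M '[[0,0,0,0,0,0,-1],[0,0,0,0,0,0,-1],[0,0,0,0,0,0,-1],[0,0,0,0,0,0,-1],[0,0,0,0,0,0,-1]]' 70
$M '[[0,0,0,0,0,0,-1],[0,0,-0.5,0,0,0,-1],[0,0,-1,0,0,0,-1],[0,0,-1,0,0,0,-1],[0,0,-1,0,0,0,-1]]'
python3 - <<'E'
from h import *
s=plan([470,60,250],rot(104,15))
E
```

```text
clock: 7.13
tcp_pos: [459.1, -96.1, 12.0]
tool_rot: [0.663, 0.749, 0.0, 0.0]
contact_force: [0.2, -0.3, 0.8]
opening: 55.3
grip_force: 0.0
clock: 7.55
tcp_pos: [459.6, -96.0, 13.8]
tool_rot: [0.663, 0.749, 0.0, 0.001]
contact_force: [-0.5, 0.3, 5.8]
opening: 15.4
grip_force: 68.8
clock: 7.97
tcp_pos: [458.9, -95.8, 101.8]
tool_rot: [0.663, 0.749, 0.0, 0.0]
contact_force: [0.2, -0.5, -1.1]
opening: 16.0
grip_force: 68.7
N 10 row [0.673, 0.151, -0.519, 0.016, 0.262, -0.122]
```

```bash
python3 - <<'E'
from h import *
s=plan([545,110,230],rot(104,30))
E
```

```text
N 11 row [0.782, 0.436, -0.298, 0.029, 0.475, -0.109]
```

```bash
M="python3 -m handwheel"
$M '[[0.78,0.44,-0.3,0.03,0.475,-0.11,-1],[0.78,0.44,-0.3,0.03,0.475,-0.11,-1],[0.78,0.44,-0.3,0.03,0.475,-0.11,-1],[0.78,0.44,-0.3,0.03,0.475,-0.11,-1],[0.78,0.44,-0.3,0.03,0.475,-0.11,-1]]'
$M '[[0.78,0.44,-0.3,0.03,0.475,-0.11,-1],[0.78,0.44,-0.3,0.03,0.475,-0.11,-1],[0.78,0.44,-0.3,0.03,0.475,-0.11,-1],[0.78,0.44,-0.3,0.03,0.475,-0.11,-1],[0.78,0.44,-0.3,0.03,0.475,-0.11,-1]]'
$M '[[0.78,0.44,-0.3,0.03,0.475,-0.11,-1],[0,0,0,0,0,0,-1],[0,0,0,0,0,0,-1]]'
python3 - <<'E'
from h import *
c=look("wrist",["gauge_middle","rail","easel"],["gauge_middle","gauge_middle_go","rack","rail","easel","plate_seat","clip_left","clip_middle","clip_right"],save="w3")
np.save("w3.npy",c,allow_pickle=True)
p,Rm=pose();T=c["world_from_camera"];print(p,Rm.round(3).tolist(),"cam in tool",np.round(Rm.T@(T[:3,3]-p),1),np.round(Rm.T@T[:3,:3],3).tolist())
E
```

```text
clock: 8.38
tcp_pos: [500.7, 5.2, 147.8]
tool_rot: [0.637, 0.762, 0.074, -0.094]
contact_force: [-0.4, 0.1, -2.0]
opening: 15.9
grip_force: 68.7
clock: 8.8
tcp_pos: [539.1, 94.2, 214.6]
tool_rot: [0.602, 0.763, 0.146, -0.186]
contact_force: [0.2, 0.2, -2.2]
opening: 15.6
grip_force: 68.7
clock: 9.05
tcp_pos: [546.5, 109.4, 229.1]
tool_rot: [0.594, 0.762, 0.159, -0.204]
contact_force: [-0.7, -0.0, -1.5]
opening: 15.4
grip_force: 68.7
gauge_middle 0.91 [301. 124.  37. 206.] 5548 [544.9 116.6 247.8] zpct [220.1 247.8 269.3] axis deg -76.2
gauge_middle 0.43 [310. 130. 134. 101.] 10303 [603.2 229.6  56.7] zpct [25.6 56.7 82.9] axis deg -157.8
rail 0.84 [329. 126. 114. 106.] 10192 [603.6 229.3  56.5] zpct [25.6 56.5 82.7] axis deg -158.8
easel 0.97 [244. 148.  46.  66.] 1988 [453.  191.9  56. ] zpct [32.7 56.  80.5] axis deg -65.7
   gauge_middle 0.6 318 255 [546.6 105.8 244.3]
   gauge_middle_go 0.64 320 125 [533.5 161.3 272.3]
   rack 0.63 345 193 [556.  200.1  48.3]
   rail 0.72 341 180 [547.3 213.   56.5]
   easel 0.84 268 207 [463.3 162.3  32. ]
   plate_seat 0.72 263 175 [451.5 194.6  59.1]
   clip_left 0.61 337 188 [545.6 203.3  52.1]
   clip_left 0.31 341 181 [547.5 212.4  56.2]
   clip_middle 0.66 379 186 [596.6 219.7  50.7]
   clip_right 0.71 422 182 [648.9 239.   50.8]
[546.29292189 109.71816604 228.58407765] [[-0.211, 0.97, -0.122], [0.84, 0.243, 0.484], [0.5, -0.001, -0.866]] cam in tool [  68.2    0.2 -143.9] [[0.001, 0.964, 0.267], [1.0, -0.001, -0.002], [-0.001, 0.267, -0.964]]
```

View pics/w3.png

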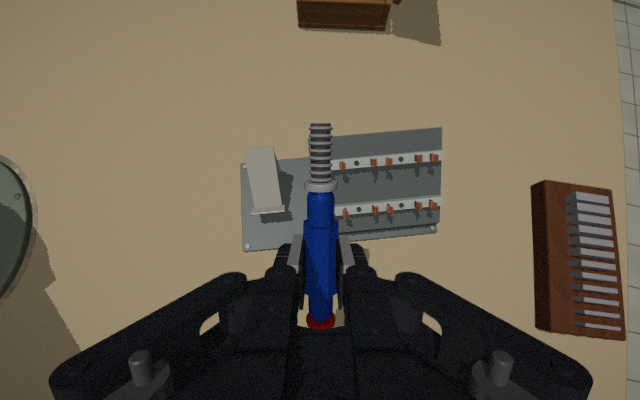

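```bash
cat > rackfit.py <<'E'
from h import *
from scipy.optimize import least_squares
def fit(c,verbose=True):
    rm=[r for r in models.regions_of("rail","wrist") if r["conf"]>.5][0];m=cv2.dilate(rm["mask"].astype(np.uint8),np.ones((5,5)))>0
    p=cloud(c,rm["mask"]);
    # deck plane by RANSAC
    rng=np.random.default_rng(0);best=0
    for _ in range(400):
        a=p[rng.choice(len(p),3,False)];n=np.cross(a[1]-a[0],a[2]-a[0]);n/=np.linalg.norm(n)+1e-9;n*=np.sign(n[2]) or 1
        if abs(np.degrees(np.arccos(n[2]))-30)>4: continue
        k=np.abs((p-a[0])@n)<1.5
        if k.sum()>best: best=k.sum();kk=k
    q=p[kk];ctr=q.mean(0);n=np.linalg.svd(q-ctr,full_matrices=False)[2][2];n*=np.sign(n[2])
    h=(p-ctr)@n;print("deck inl",best,len(p),"tilt",np.degrees(np.arccos(n[2])),"yaw from normal",np.degrees(np.arctan2(-n[1],-n[0])),"heights hist",np.histogram(h,np.arange(-4,26,2))[0])
    hsv=cv2.cvtColor(c["color"],cv2.COLOR_BGR2HSV);b,g,r=[c["color"][...,i].astype(int) for i in range(3)]
    om=m&(r-b>50)&(r-g>30)
    P=cloud(c,om);return p,P,n,ctr,h,om
E
python3 - <<'E'
from rackfit import *
c=np.load("w3.npy",allow_pickle=True).item()
look("wrist")  # newest picture same pose
p,P,n,ctr,h,om=fit(c)
k,lab,st,cen=cv2.connectedComponentsWithStats(om.astype(np.uint8))
for i in range(1,k):
    if st[i,4]>4:
        q=cloud(c,lab==i);print(np.round(cen[i]),st[i,4],np.round(np.median(q,0),1) if len(q) else "", np.round(np.percentile((q-ctr)@n,[10,90]),1))
r=(h>8)&(h<13);q=p[r];
# split two rails
x=np.array([-n[0],-n[1],0]);x/=np.linalg.norm(x);xs=x*n[2]+np.array([0,0,np.linalg.norm(n[:2])]);ys=np.cross(n,xs)
t=(q-ctr)@xs
for s in (t<t.mean(),t>=t.mean()):
    g=q[s];d=np.linalg.svd(g-g.mean(0),full_matrices=False)[2][0];print("rail",len(g),g.mean(0).round(1),"height",((g-ctr)@n).mean().round(2),"dir",np.degrees(np.arctan2(d[1],d[0])),"extent",np.round(np.percentile((g-g.mean(0))@d,[1,99]),1),"x",((g-ctr)@xs).mean())
# gauge axis
g=[r for r in models.regions_of("gauge_middle","wrist")][0];q=cloud(c,g["mask"]);d=np.linalg.svd(q-q.mean(0),full_matrices=False)[2][0];
pp,Rm=pose();print("gauge dir in tool",Rm.T@d,"mean in tool",Rm.T@(q.mean(0)-pp)); t=(q-q.mean(0))@(Rm[:,0]);print(np.percentile(Rm.T[0]@(q-pp).T,[0.5,99.5]),np.median(Rm.T[1]@(q-pp).T))
E
```

```text
deck inl 7408 10375 tilt 30.061063563039312 yaw from normal 109.80122553486389 heights hist [  54 3978 3782   73   73   84  876  816   35   18   15   36   38  138]
[419. 159.] 36 [629.4 250.1  88.5] [19.1 28.8]
[434. 157.] 47 [646.4 255.5  88.9] [22.3 28.1]
[388. 161.] 43 [595.5 237.3  89.2] [22.8 27.2]
[374. 163.] 35 [579.5 231.5  90.2] [19.2 29.1]
[342. 166.] 39 [544.8 218.9  89.4] [23.4 28.1]
[433. 205.] 48 [663.3 208.4  60.5] [22.7 28.2]
[419. 206.] 39 [646.8 204.   58.8] [19.4 28. ]
[389. 209.] 41 [612.3 190.4  59.7] [22.5 27.5]
[375. 210.] 35 [596.1 185.2  59.6] [16.7 28.3]
[345. 214.] 40 [562.  171.5  60.6] [23.2 28.3]
rail 847 [610.4 197.9  47.6] height 10.03 dir -160.12061878520916 extent [-70.3  65.2] x -32.10766494722821
rail 869 [593.1 245.   76.6] height 10.01 dir -159.69524343447355 extent [-70.8  63.8] x 25.828424313134846
gauge dir in tool [-0.99996911  0.00312409  0.00721259] mean in tool [ 14.76488368   0.55040508 -11.99115386]
[-40.95612737  67.94067796] 0.7003620238422937
```

```bash
cat > rk.py <<'E'
from h import *
PSI=110.0
Rr=rot(PSI,30)            # tool axes at the rack: x up slope, z into deck
xs=Rr[:,0];zn=-Rr[:,2];ys=np.cross(zn,xs)
E
cat >> rackfit.py <<'E'
from rk import *
E
python3 - <<'E'
from rackfit import *
c=np.load("w3.npy",allow_pickle=True).item()
p,P,n,ctr,h,om=fit(c)
h0=np.median(((p-ctr)@zn)[np.abs(h)<2])
# middle clip: deck h 0, x from rails
a=np.array([604.2,187.8,0]);b=np.array([587.5,234.4,0]);ym=-((a+b)/2)@np.array([np.cos(np.radians(20)),np.sin(np.radians(20)),0])
C=ctr-3.14*xs; C=C+ys*(ym-C@ys)+zn*(17+h0)
print("clip_middle",C.round(1).tolist(),"L",(C+54*ys).round(1),"R",(C-54*ys).round(1))
g=models.regions_of("gauge_middle","wrist")[0];q=cloud(c,g["mask"]);pp,Rm=pose();q=(q-pp)@Rm
for lo,hi,nm in((-12,12,"grip"),(22,34,"neck"),(44,66,"thread")):
    k=(q[:,0]>lo)&(q[:,0]<hi);print(nm,k.sum(),"top z",np.percentile(q[k,2],[2,10,50]).round(1),"y",np.percentile(q[k,1],[2,50,98]).round(1))
gt=np.array([-1.5,.6,-5.])
s=plan(C-Rr@gt+35*zn,Rr)
s=plan(C-Rr@gt+0*zn,Rr,s)
E
```

```text
deck inl 7408 10375 tilt 30.061063563039312 yaw from normal 109.80122553486389 heights hist [  54 3978 3782   73   73   84  876  816   35   18   15   36   38  138]
clip_middle [594.4, 215.1, 68.1] L [543.7 196.6  68.1] R [645.1 233.6  68.1]
grip 1221 top z [-16.6 -16.  -14.9] y [-6.9  0.3  7.7]
neck 613 top z [-14.2 -13.7 -12.4] y [-5.8  0.3  6.8]
thread 944 top z [-12.8 -12.1 -10.8] y [-4.2  0.2  5.1]
N 8 row [-0.016, 0.383, 0.763, 0.064, 0.0, -0.112]
N 2 row [-0.0, 0.0, 0.7, 0.0, 0.0, 0.0]
```

```bash
M="python3 -m handwheel"
$M '[[-0.016,0.384,0.763,0.064,0,-0.112,-1],[-0.016,0.384,0.763,0.064,0,-0.112,-1],[-0.016,0.384,0.763,0.064,0,-0.112,-1],[-0.016,0.384,0.763,0.064,0,-0.112,-1],[-0.016,0.384,0.763,0.064,0,-0.112,-1]]'
$M '[[-0.016,0.384,0.763,0.064,0,-0.112,-1],[-0.016,0.384,0.763,0.064,0,-0.112,-1],[-0.016,0.384,0.763,0.064,0,-0.112,-1],[0,0,0,0,0,0,-1]]'
python3 - <<'E'
from rk import *
C=np.array([594.4,215.1,68.1]);p,Rm=pose();print("TCP rel clip, rail axes",[((p-C)@a).round(2) for a in(xs,ys,zn)],"ang",np.degrees(R.from_matrix(Rm.T@Rr).as_rotvec()).round(2))
c=imaging.camera("wrist");cv2.imwrite("pics/w4.png",cv2.resize(c["color"][90:330,200:500],None,fx=2.5,fy=2.5,interpolation=2))
b,g,r=[c["color"][...,i].astype(int) for i in range(3)]
q=cloud(c,(r-b>50)&(r-g>30));q=np.stack([(q-C)@xs,(q-C)@ys,(q-C)@zn],1);q=q[(np.abs(q[:,0])<40)&(np.abs(q[:,1])<95)&(q[:,2]>0)&(q[:,2]<14)]
for s in(-1,1):
  for y0 in(54,0,-54):
    for e in(1,-1):
      k=(np.abs(q[:,0]-29*s)<9)&(np.abs(q[:,1]-y0-8*e)<8);k.sum()>5 and print("leaf",s,y0,e,k.sum(),np.median(q[k],0).round(1))
E
```

```text
clock: 10.37
tcp_pos: [580.5, 167.3, 144.1]
tool_rot: [0.569, 0.781, 0.152, -0.209]
contact_force: [-0.0, -0.3, -1.0]
opening: 15.9
grip_force: 68.8
clock: 10.7
tcp_pos: [597.8, 204.5, 92.0]
tool_rot: [0.553, 0.792, 0.148, -0.214]
contact_force: [-0.4, 0.4, -0.7]
opening: 16.2
grip_force: 68.7
TCP rel clip, rail axes [np.float64(2.33), np.float64(0.46), np.float64(26.24)] ang [-0.22 -0.1   0.08]
leaf -1 54 -1 52 [-26.2  44.6   5.7]
leaf -1 -54 1 47 [-26.8 -46.1   4.7]
leaf 1 54 1 182 [28.7 61.2  8. ]
leaf 1 54 -1 140 [29.1 44.4  6.9]
leaf 1 0 1 32 [29.   9.3 11.4]
leaf 1 0 -1 66 [29.2 -9.9 10.1]
leaf 1 -54 1 155 [ 28.5 -45.6   7.2]
leaf 1 -54 -1 198 [ 28.2 -62.8   8.2]
```

View pics/w4.png

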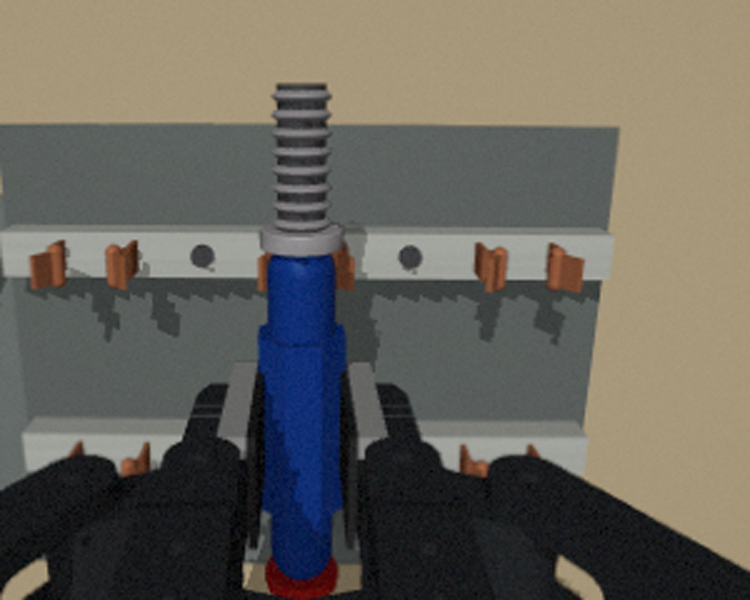

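```bash
M="python3 -m handwheel"
$M '[[0,0.02,0.4,0,0,0,-1],[0,0,0.3,0,0,0,-1],[0,0,0.2,0,0,0,-1]]'
$M '[[0,0,0.2,0,0,0,-1],[0,0,0.2,0,0,0,-1],[0,0,0.02,0,0,0,-1]]'
python3 - <<'E'
from rk import *
C=np.array([594.4,215.1,68.1]);p,Rm=pose();print("TCP rel clip, rail axes",[((p-C)@a).round(2) for a in(xs,ys,zn)])
c=imaging.camera("wrist");g=models.regions_of("gauge_middle","wrist")[0];q=cloud(c,g["mask"]);q=np.stack([(q-C)@xs,(q-C)@ys,(q-C)@zn],1)
for lo,hi,nm in((-12,12,"grip"),(22,34,"neck"),(44,66,"thread")):
    k=(q[:,0]>lo)&(q[:,0]<hi);print(nm,k.sum(),"top z",np.percentile(q[k,2],[50,90,98]).round(1),"y",np.percentile(q[k,1],[2,50,98]).round(1))
print(np.percentile(q[:,0],[1,99]))
E
```

```text
clock: 11.0
tcp_pos: [595.0, 212.8, 74.9]
tool_rot: [0.554, 0.791, 0.148, -0.212]
contact_force: [0.6, -0.3, -0.3]
opening: 15.5
grip_force: 68.8
clock: 11.25
tcp_pos: [593.5, 217.9, 65.7]
tool_rot: [0.554, 0.791, 0.148, -0.212]
contact_force: [2.6, 2.8, -8.1]
opening: 15.5
grip_force: 68.9
TCP rel clip, rail axes [np.float64(1.34), np.float64(-0.08), np.float64(-3.53)]
grip 1281 top z [10.7 11.8 12.5] y [-8.3 -0.8  7.1]
neck 616 top z [ 8.5  9.7 10.3] y [-6.7 -0.2  6.3]
thread 1031 top z [6.7 8.2 8.9] y [-5.9 -0.2  5.4]
[-39.39667816  69.21990407]
```

```bash
M="python3 -m handwheel"
$M '[[0,0,0,0,0,0,-1],[0,0,0,0,0,0,-1]]'
python3 - <<'E'
from rk import *
C=np.array([594.4,215.1,68.1]);p,Rm=pose();print("TCP rel clip, rail axes",[((p-C)@a).round(2) for a in(xs,ys,zn)])
E
```

```text
clock: 11.52
tcp_pos: [593.5, 217.8, 66.0]
tool_rot: [0.554, 0.791, 0.148, -0.212]
contact_force: [2.4, 5.7, -11.2]
opening: 16.1
grip_force: 68.5
TCP rel clip, rail axes [np.float64(1.4), np.float64(-0.05), np.float64(-3.28)]
```

```bash
M="python3 -m handwheel"
$M '[[0,0,0.06,0,0,0,-1],[0,0,0.06,0,0,0,-1],[0,0,0,0,0,0,-1]]'
python3 - <<'E'
from rk import *
C=np.array([594.4,215.1,68.1]);p,Rm=pose();print("TCP rel clip, rail axes",[((p-C)@a).round(2) for a in(xs,ys,zn)])
c=imaging.camera("wrist");g=models.regions_of("gauge_middle","wrist")[0];q=cloud(c,g["mask"]);q=np.stack([(q-C)@xs,(q-C)@ys,(q-C)@zn],1)
for lo,hi,nm in((-12,12,"grip"),(22,34,"neck"),(44,66,"thread")):
    k=(q[:,0]>lo)&(q[:,0]<hi);print(nm,k.sum(),"top z",np.percentile(q[k,2],[50,90,98]).round(1),"y",np.percentile(q[k,1],[2,50,98]).round(1))
E
```

```text
clock: 11.77
tcp_pos: [593.2, 219.2, 63.7]
tool_rot: [0.554, 0.791, 0.148, -0.212]
contact_force: [1.0, 1.4, -2.3]
opening: 15.6
grip_force: 69.6
TCP rel clip, rail axes [np.float64(1.48), np.float64(-0.23), np.float64(-5.94)]
grip 1230 top z [ 8.4  9.5 10. ] y [-7.8 -0.4  7. ]
neck 534 top z [6.2 7.1 7.7] y [-6.  -0.7  5. ]
thread 965 top z [4.3 5.6 6.2] y [-5.8 -0.9  4. ]
```

```bash
M="python3 -m handwheel"
$M '[[0,0,0,0,0,0,-0.2],[0,0,0,0,0,0,-0.2],[0,0,0,0,0,0,-0.2],[0,0,-0.4,0,0,0,-0.2],[0,0,-0.9,0,0,0,-0.2]]'
$M '[[0,0,-0.95,0,0,0,-0.2],[0,0,-0.95,0,0,0,-0.2],[0,0,-0.95,0,0,0,-0.2],[0,0,0,0,0,0,0.5]]'
python3 - <<'E'
from rk import *
C=np.array([594.4,215.1,68.1])
c=imaging.camera("wrist");g=models.regions_of("gauge_middle","wrist")[0];q=cloud(c,g["mask"]);q=np.stack([(q-C)@xs,(q-C)@ys,(q-C)@zn],1)
for lo,hi,nm in((-12,12,"grip"),(22,34,"neck"),(44,66,"thread")):
    k=(q[:,0]>lo)&(q[:,0]<hi);print(nm,k.sum(),"top z",np.percentile(q[k,2],[50,90,98]).round(1),"y",np.percentile(q[k,1],[2,50,98]).round(1))
print(np.percentile(q[:,0],[.5,99.5]))
cv2.imwrite("pics/w5.png",c["color"])
# easel
b=[r for r in models.regions_of("easel","wrist")];print([r["conf"] for r in b]);e=cloud(c,b[0]["mask"]);np.save("easel.npy",e)
print(pose()[0])
s=plan([445,-92,150],rot(24,0))
E
```

```text
clock: 12.28
tcp_pos: [596.9, 204.5, 90.9]
tool_rot: [0.553, 0.792, 0.147, -0.213]
contact_force: [-0.8, 0.6, -0.3]
opening: 34.3
grip_force: 0.0
clock: 12.62
tcp_pos: [613.4, 168.1, 157.6]
tool_rot: [0.555, 0.791, 0.15, -0.21]
contact_force: [-0.1, 0.2, 0.8]
opening: 44.9
grip_force: 0.0
grip 505 top z [ 7.9  9.5 10.1] y [-9.7 -1.6  7.4]
neck 183 top z [6.2 7.5 8. ] y [-6.9 -0.8  4.6]
thread 345 top z [4.2 5.7 6.6] y [-6.3 -0.8  4.9]
[-56.9822138   69.16652322]
[0.94]
[610.66991018 170.23933683 153.67529245]
N 16 row [-0.816, -0.176, -0.211, -0.245, -0.263, 0.915]
```

```bash
python3 - <<'E'
s=open("h.py").read()
s=s.replace('''    return np.array(p1),R1
def pose''','''    P=[p0+sum(((R0@R.from_rotvec(w*k/N0).as_matrix()@v) for k in range(n)),np.zeros(3)) for n in range(0,N0+1,max(1,N0//4))]
    print("  path",[np.round(x).astype(int).tolist() for x in P])
    return np.array(p1),R1
def pose''');open("h.py","w").write(s)
E
python3 - <<'E'
from rk import *
s=plan([445,-92,150],rot(24,0))
e=np.load("easel.npy");ctr=np.median(e,0)
rng=np.random.default_rng(0);best=0
for _ in range(500):
    a=e[rng.choice(len(e),3,False)];n=np.cross(a[1]-a[0],a[2]-a[0]);n/=np.linalg.norm(n)+1e-9;n*=np.sign(n[2]) or 1
    if abs(np.degrees(np.arccos(n[2]))-40)>6: continue
    k=np.abs((e-a[0])@n)<1.2
    if k.sum()>best: best=k.sum();kk=k
q=e[kk];c0=q.mean(0);n=np.linalg.svd(q-c0,full_matrices=False)[2][2];n*=np.sign(n[2])
print("easel",best,len(e),"tilt",np.degrees(np.arccos(n[2])),"yaw",np.degrees(np.arctan2(-n[1],-n[0])))
Re=rot(110,40);ex=Re[:,0];ez=-Re[:,2];ey=np.cross(ez,ex)
L=np.stack([(e-c0)@ex,(e-c0)@ey,(e-c0)@ez],1)
bk=np.abs(L[:,2])<2;print("back x",np.percentile(L[bk,0],[1,99]),"y",np.percentile(L[bk,1],[1,99]),"ledge",(L[:,2]>4).sum(),np.percentile(L[L[:,2]>4],[2,50,98],axis=0).round(1).tolist())
# predicted from rack
C=np.array([594.4,215.1,68.1]);print(c0.round(1),"rail y of easel centre rel clip_mid",((c0-C)@ys).round(1))
E
```

```text
N 16 row [-0.816, -0.176, -0.211, -0.245, -0.263, 0.915]
  path [[611, 170, 154], [610, 87, 135], [579, 7, 129], [521, -55, 134], [445, -92, 150]]
easel 2582 3325 tilt 40.07479274069206 yaw 109.48049974984147
back x [-41.84351336  37.81243006] y [-17.93759112  18.18304152] ledge 305 [[-44.4, -21.5, 4.2], [-42.1, -1.3, 11.6], [-41.3, 20.7, 14.8]]
[452.2 193.3  57.6] rail y of easel centre rel clip_mid 141.1
```

```bash
python3 - <<'E'
from rk import *
s=plan([500,60,190],rot(70,15))
s=plan([445,-92,140],rot(24,0),s)
E
```

```text
N 7 row [-0.481, -0.683, -0.426, -0.383, -0.358, 0.924]
  path [[611, 170, 154], [600, 150, 157], [587, 130, 161], [573, 112, 166], [557, 96, 171], [539, 82, 177], [520, 70, 183], [500, 60, 190]]
N 9 row [-0.717, 0.267, 0.115, -0.117, -0.275, 0.887]
  path [[500, 60, 190], [499, 24, 176], [492, -12, 163], [478, -46, 152], [457, -78, 143]]
```

```bash
M="python3 -m handwheel"
$M '[[-0.48,-0.68,-0.43,-0.38,-0.36,0.92,0.5],[-0.48,-0.68,-0.43,-0.38,-0.36,0.92,0.5],[-0.48,-0.68,-0.43,-0.38,-0.36,0.92,0.5],[-0.48,-0.68,-0.43,-0.38,-0.36,0.92,0.5],[-0.48,-0.68,-0.43,-0.38,-0.36,0.92,0.5]]'
$M '[[-0.48,-0.68,-0.43,-0.38,-0.36,0.92,1],[-0.48,-0.68,-0.43,-0.38,-0.36,0.92,1],[-0.72,0.27,0.115,-0.117,-0.275,0.887,1],[-0.72,0.27,0.115,-0.117,-0.275,0.887,1],[-0.72,0.27,0.115,-0.117,-0.275,0.887,1]]'
$M '[[-0.72,0.27,0.115,-0.117,-0.275,0.887,1],[-0.72,0.27,0.115,-0.117,-0.275,0.887,1],[-0.72,0.27,0.115,-0.117,-0.275,0.887,1],[-0.72,0.27,0.115,-0.117,-0.275,0.887,1],[-0.72,0.27,0.115,-0.117,-0.275,0.887,1]]'
$M '[[-0.72,0.27,0.115,-0.117,-0.275,0.887,1],[0,0,0,0,0,0,1],[0,0,0,0,0,0,1]]'
python3 - <<'E'
from h import *
c=look("wrist",["plate"],["plate","plate_header","ring_b"],save="w6")
r=models.regions_of("plate","wrist")[0];q=cloud(c,r["mask"]);q=q[(q[:,2]>6)&(q[:,2]<15)][:,:2].astype(np.float32)
print(len(q),cv2.minAreaRect(q),pose())
E
```

```text
clock: 13.18
tcp_pos: [538.2, 81.1, 176.5]
tool_rot: [0.75, 0.641, 0.119, -0.116]
contact_force: [-0.0, 0.4, -0.2]
opening: 64.1
grip_force: 0.0
clock: 13.6
tcp_pos: [497.0, 5.4, 169.4]
tool_rot: [0.885, 0.457, 0.071, -0.05]
contact_force: [0.7, 0.0, -0.2]
opening: 85.4
grip_force: 0.0
clock: 14.02
tcp_pos: [457.8, -78.9, 143.6]
tool_rot: [0.968, 0.251, 0.011, -0.008]
contact_force: [-0.2, 0.6, -0.1]
opening: 85.5
grip_force: 0.0
clock: 14.27
tcp_pos: [446.0, -92.7, 140.5]
tool_rot: [0.978, 0.21, -0.001, 0.0]
contact_force: [0.2, -0.7, -0.1]
opening: 85.7
grip_force: 0.0
plate 0.77 [295. 146.  56.  82.] 4310 [452.7 -92.5  11.1] zpct [ 9.9 11.1 12.2] axis deg -153.8
   plate 0.82 322 187 [453.2 -91.4  11. ]
   plate_header 0.56 322 150 [486.4 -75.7  11.1]
   ring_b 0.91 307 270 [ 356.4 -116.     0.6]
4286 ((449.7999572753906, -93.26334381103516), (86.49903869628906, 51.75879669189453), 25.63981819152832) (array([446.57722104, -92.90811113, 140.88682899]), array([[ 9.11826278e-01,  4.10576118e-01, -2.98817487e-04],
       [ 4.10575736e-01, -9.11826072e-01, -8.83290556e-04],
       [-6.35127584e-04,  6.82720331e-04, -9.99999565e-01]]))
```

```bash
M="python3 -m handwheel"
$M '[[0.11,0.067,0.92,0,0,-0.24,1],[0,0,0.92,0,0,0,1],[0,0,0.92,0,0,0,1],[0,0,0.92,0,0,0,1],[0,0,0.92,0,0,0,0.6]]'
$M '[[0,0,0.9,0,0,0,0.6],[0,0,0,0,0,0,0.6]]'
$M '[[0,0,0,0,0,0,-1],[0,0,0,0,0,0,-1],[0,0,0,0,0,0,-1],[0,0,0,0,0,0,-1],[0,0,0,0,0,0,-1]]' 70
$M '[[0,0,-0.4,0,0,0,-1],[0,0,-0.9,0,0,0,-1],[0,0,-0.95,0,0,0,-1],[0,0,-0.95,0,0,0,-1],[0,0,0,0,0,0,-1]]'
python3 - <<'E'
from rk import *
c=look("wrist",["plate"],save="w7")
p,Rm=pose();r=models.regions_of("plate","wrist")[0];q=(cloud(c,r["mask"])-p)@Rm;k=(np.abs(q[:,2]+7)<9);q=q[k]
n=np.linalg.svd(q-q.mean(0),full_matrices=False)[2][2];print(len(q),"normal in tool",n,"med z",np.median(q[:,2]),cv2.minAreaRect(q[:,:2].astype(np.float32)))
s=plan([465,60,200],rot(80,20))
Re=rot(110,40)
s=plan([452,150,180],Re,s)
E
```

```text
clock: 14.98
tcp_pos: [449.7, -93.6, 24.9]
tool_rot: [0.975, 0.221, -0.0, 0.0]
contact_force: [1.6, -0.1, 0.1]
opening: 75.5
grip_force: 0.0
clock: 15.15
tcp_pos: [447.9, -93.2, 0.4]
tool_rot: [0.975, 0.222, -0.002, -0.0]
contact_force: [-1.7, 1.1, -0.4]
opening: 68.3
grip_force: 0.0
clock: 15.57
tcp_pos: [450.3, -93.9, 4.6]
tool_rot: [0.975, 0.221, 0.001, 0.001]
contact_force: [-2.1, 1.6, 12.8]
opening: 48.2
grip_force: 74.2
clock: 15.98
tcp_pos: [451.3, -94.1, 87.8]
tool_rot: [0.975, 0.221, 0.002, 0.002]
contact_force: [2.1, -0.9, -0.2]
opening: 48.2
grip_force: 72.4
plate 0.83 [272. 170. 100. 150.] 13876 [457.5 -92.   94.2] zpct [93.1 94.2 95.3] axis deg -155.0
13863 normal in tool [-1.09485349e-03  6.48387110e-04 -9.99999190e-01] med z -9.43852793571233 ((1.1425819396972656, 0.6929550170898438), (87.0861587524414, 52.29612350463867), 0.24245911836624146)
N 10 row [0.597, -0.387, -0.368, 0.167, 0.323, -0.94]
  path [[450, -94, 84], [467, -63, 103], [477, -31, 124], [480, 2, 148], [476, 32, 173], [465, 60, 200]]
N 5 row [0.573, -0.075, 0.488, 0.526, 0.682, -0.911]
  path [[465, 60, 200], [466, 78, 193], [466, 96, 188], [463, 114, 184], [458, 132, 181], [452, 150, 180]]
```

```bash
python3 - <<'E'
from rk import *
Re=rot(110,40);ex=Re[:,0];ez=-Re[:,2];ey=np.cross(ez,ex)
S=np.array([452.2,193.3,57.6])+ex+.1*ey;T=S-Re@np.array([1.1,.7,.5]);print("S",S,"T",T)
s=plan([465,60,200],rot(80,20))
s=plan(T+60*ez+5*ex,Re,s)
E
```

```text
S [451.84402811 193.9856443   58.24278761] T [451.58436932 192.65238787  57.91874346]
N 10 row [0.597, -0.387, -0.368, 0.167, 0.323, -0.94]
  path [[450, -94, 84], [467, -63, 103], [477, -31, 124], [480, 2, 148], [476, 32, 173], [465, 60, 200]]
N 6 row [0.301, 0.037, 0.869, 0.439, 0.568, -0.76]
  path [[465, 60, 200], [468, 74, 182], [471, 90, 165], [471, 106, 149], [470, 123, 134], [468, 141, 120], [463, 160, 107]]
```

```bash
M="python3 -m handwheel"
$M '[[0.6,-0.39,-0.37,0.167,0.323,-0.94,-1],[0.6,-0.39,-0.37,0.167,0.323,-0.94,-1],[0.6,-0.39,-0.37,0.167,0.323,-0.94,-1],[0.6,-0.39,-0.37,0.167,0.323,-0.94,-1],[0.6,-0.39,-0.37,0.167,0.323,-0.94,-1]]'
$M '[[0.6,-0.39,-0.37,0.167,0.323,-0.94,-1],[0.6,-0.39,-0.37,0.167,0.323,-0.94,-1],[0.6,-0.39,-0.37,0.167,0.323,-0.94,-1],[0.6,-0.39,-0.37,0.167,0.323,-0.94,-1],[0.6,-0.39,-0.37,0.167,0.323,-0.94,-1]]'
$M '[[0.3,0.04,0.87,0.44,0.57,-0.76,-1],[0.3,0.04,0.87,0.44,0.57,-0.76,-1],[0.3,0.04,0.87,0.44,0.57,-0.76,-1],[0.3,0.04,0.87,0.44,0.57,-0.76,-1],[0.3,0.04,0.87,0.44,0.57,-0.76,-1]]'
$M '[[0.3,0.04,0.87,0.44,0.57,-0.76,-1],[0,0,0,0,0,0,-1],[0,0,0,0,0,0,-1],[0,0,0,0,0,0,-1]]'
python3 - <<'E'
from rk import *
Re=rot(110,40);ex=Re[:,0];ez=-Re[:,2]
T=np.array([451.584,192.65,57.92]);p,Rm=pose();print(p)
s=plan(T+5*ex,Re);s=plan(T,Re,s)
E
```

```text
clock: 16.55
tcp_pos: [478.8, -12.9, 135.4]
tool_rot: [0.892, 0.443, 0.068, -0.058]
contact_force: [-0.3, 1.0, -1.6]
opening: 48.2
grip_force: 72.4
clock: 16.97
tcp_pos: [464.2, 61.8, 200.2]
tool_rot: [0.753, 0.635, 0.133, -0.113]
contact_force: [0.3, 0.3, -0.7]
opening: 48.4
grip_force: 72.4
clock: 17.38
tcp_pos: [467.5, 142.6, 118.5]
tool_rot: [0.578, 0.752, 0.187, -0.256]
contact_force: [-0.4, 0.2, -1.3]
opening: 48.3
grip_force: 72.5
clock: 17.72
tcp_pos: [463.5, 160.7, 107.1]
tool_rot: [0.54, 0.769, 0.196, -0.281]
contact_force: [-0.0, -0.4, -0.8]
opening: 48.3
grip_force: 72.7
[463.47051583 160.69207857 107.1040496 ]
N 3 row [-0.007, -0.003, 0.795, -0.004, -0.002, -0.007]
  path [[463, 161, 107], [459, 173, 92], [455, 184, 76], [450, 196, 61]]
N 1 row [-0.2, -0.0, -0.0, 0.0, 0.0, 0.0]
  path [[450, 196, 61], [452, 193, 58]]
```

```bash
M="python3 -m handwheel"
$M '[[0,0,0.8,0,0,0,-1],[0,0,0.8,0,0,0,-1],[0,0,0.5,0,0,0,-1],[0,0,0.25,0,0,0,-1],[0,0,0,0,0,0,-1]]'
$M '[[-0.1,0,0,0,0,0,-1],[-0.1,0,0,0,0,0,-1],[0,0,0,0,0,0,-1]]'
python3 - <<'E'
from rk import *
Re=rot(110,40);ex=Re[:,0];ez=-Re[:,2];ey=np.cross(ez,ex);S=np.array([451.84,193.99,58.24])
c=look("wrist",save="w8");r=models.regions_of("plate","wrist")[0];q=cloud(c,r["mask"])-S;q=np.stack([q@ex,q@ey,q@ez],1)
q=q[np.abs(q[:,2]-10)<8];n=np.linalg.svd(q-q.mean(0),full_matrices=False)[2][2];print(r["conf"],n,np.median(q[:,2]),cv2.minAreaRect(q[:,:2].astype(np.float32)),pose()[0])
E
```

```text
clock: 18.13
tcp_pos: [451.1, 195.7, 62.6]
tool_rot: [0.54, 0.77, 0.196, -0.28]
contact_force: [0.4, -2.5, -0.4]
opening: 49.0
grip_force: 105.0
clock: 18.38
tcp_pos: [452.6, 191.9, 59.2]
tool_rot: [0.539, 0.77, 0.196, -0.28]
contact_force: [1.5, -2.9, 0.8]
opening: 48.2
grip_force: 105.3
0.78 [-0.01746883 -0.03069068  0.99937627] 11.861278060247512 ((0.4373817443847656, -0.5679588317871094), (52.39302062988281, 88.22549438476562), 88.208740234375) [452.54964351 192.12842015  59.08427357]
```

```bash
M="python3 -m handwheel"
$M '[[0,0,0.03,0,0,0,-1],[0,0,0,0,0,0,0.35],[0,0,0,0,0,0,0.35],[0,0,0,0,0,0,0.35],[0,0,0,0,0,0,0.35]]'
$M '[[0,0,-0.3,0,0,0,0.5],[0,0,-0.9,0,0,0,0.5],[0,0,-0.95,0,0,0,0.5],[0,0,-0.95,0,0,0,0.5],[0,0,-0.95,0,0,0,0.5]]'
python3 - <<'E'
from rk import *
Re=rot(110,40);ex=Re[:,0];ez=-Re[:,2];ey=np.cross(ez,ex);S=np.array([451.84,193.99,58.24])
c=look("wrist",save="w9");r=models.regions_of("plate","wrist")[0];q=cloud(c,r["mask"])-S;q=np.stack([q@ex,q@ey,q@ez],1)
q=q[np.abs(q[:,2]-10)<8];n=np.linalg.svd(q-q.mean(0),full_matrices=False)[2][2];print(r["conf"],n,np.median(q[:,2]),cv2.minAreaRect(q[:,:2].astype(np.float32)),pose()[0])
s=plan([430,0,220],rot(140,10));s=plan([425,-330,200],rot(172),s)
t=look("top",["gauge_large","ring_a"],["gauge_large","gauge_large_go","ring_a"])
E
```

```text
clock: 18.9
tcp_pos: [451.5, 193.4, 58.4]
tool_rot: [0.539, 0.77, 0.196, -0.281]
contact_force: [-0.1, 0.6, -0.0]
opening: 57.8
grip_force: 0.0
clock: 19.32
tcp_pos: [474.2, 131.2, 137.1]
tool_rot: [0.539, 0.77, 0.196, -0.281]
contact_force: [0.9, -0.5, -0.4]
opening: 64.2
grip_force: 0.0
0.9 [9.07787255e-04 2.09507878e-03 9.99997393e-01] 10.380340190952179 ((0.40651702880859375, -0.13633155822753906), (51.96943283081055, 86.57656860351562), 89.51495361328125) [476.29117911 129.90809452 137.83882042]
N 7 row [-0.214, -0.609, -0.66, 0.323, -0.729, -0.688]
  path [[476, 130, 138], [467, 111, 147], [459, 92, 157], [451, 73, 168], [445, 54, 180], [439, 36, 192], [434, 18, 206], [430, 0, 220]]
N 14 row [-0.396, -0.872, 0.013, 0.035, -0.121, -0.398]
  path [[430, 0, 220], [413, -70, 214], [405, -141, 209], [405, -212, 204], [414, -283, 201]]
gauge_large 0.52 [459. 250.   8.  21.] 114 [ 378.6 -337.9   14.3] zpct [ 9.1 14.3 19.2] axis deg 173.1
ring_a 0.66 [385. 258.  20.  17.] 171 [ 355.9 -114.7   17.8] zpct [ 4.9 17.8 21.5] axis deg -95.1
   gauge_large 0.62 303 233 [457.6 164.   44.5]
   gauge_large 0.49 462 246 [ 383.4 -148.   509. ]
   gauge_large_go 0.58 463 273 [ 332.5 -342.7   -1.9]
   gauge_large_go 0.36 462 241 [ 389.9 -140.8  528.7]
   ring_a 0.75 392 264 [ 361.5 -118.3   -2.1]
   ring_a 0.56 285 190 [586.2 217.6  76.4]
```

View pics/w9.png

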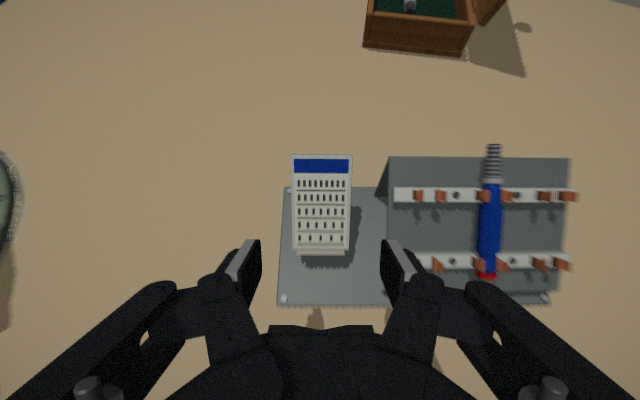

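```bash
M="python3 -m handwheel"
$M '[[-0.21,-0.61,-0.66,0.32,-0.73,-0.69,0.5],[-0.21,-0.61,-0.66,0.32,-0.73,-0.69,0.5],[-0.21,-0.61,-0.66,0.32,-0.73,-0.69,0.5],[-0.21,-0.61,-0.66,0.32,-0.73,-0.69,0.5],[-0.21,-0.61,-0.66,0.32,-0.73,-0.69,0.5]]'
$M '[[-0.21,-0.61,-0.66,0.32,-0.73,-0.69,0],[-0.21,-0.61,-0.66,0.32,-0.73,-0.69,0],[-0.4,-0.87,0.013,0.035,-0.12,-0.4,0],[-0.4,-0.87,0.013,0.035,-0.12,-0.4,0],[-0.4,-0.87,0.013,0.035,-0.12,-0.4,0]]'
$M '[[-0.4,-0.87,0.013,0.035,-0.12,-0.4,-0.3],[-0.4,-0.87,0.013,0.035,-0.12,-0.4,-0.3],[-0.4,-0.87,0.013,0.035,-0.12,-0.4,-0.3],[-0.4,-0.87,0.013,0.035,-0.12,-0.4,-0.3],[-0.4,-0.87,0.013,0.035,-0.12,-0.4,-0.3]]'
$M '[[-0.4,-0.87,0.013,0.035,-0.12,-0.4,-0.3],[-0.4,-0.87,0.013,0.035,-0.12,-0.4,-0.3],[-0.4,-0.87,0.013,0.035,-0.12,-0.4,-0.3],[-0.4,-0.87,0.013,0.035,-0.12,-0.4,-0.3],[-0.4,-0.87,0.013,0.035,-0.12,-0.4,-0.3]]'
$M '[[-0.4,-0.87,0.013,0.035,-0.12,-0.4,-0.3],[0,0,0,0,0,0,-0.3],[0,0,0,0,0,0,-0.3]]'
cat >> h.py <<'E'
def gaugefit(c,label,go,no,zmin):
    r=models.regions_of(label,"wrist")[0];q=cloud(c,r["mask"]);q=q[q[:,2]>zmin]
    V=np.linalg.svd(q[:,:2]-q[:,:2].mean(0),full_matrices=False)[2][0]
    t=(q[:,:2]-q[:,:2].mean(0))@V;lo,hi=np.percentile(t,[.5,99.5]);print(label,r["conf"],r["bbox"],len(q),"mid of ends",(q[:,:2].mean(0)+V*(lo+hi)/2).round(1),"len",hi-lo,"of",go+no,"axis",np.degrees(np.arctan2(V[1],V[0])),"zmax",np.percentile(q[:,2],98))
    b,g,rr=[c["color"][...,i].astype(int) for i in range(3)];m=r["mask"]&(b-rr>40)
    q=cloud(c,m);q=q[q[:,2]>zmin];t=(q[:,:2]-q[:,:2].mean(0))@V;lo,hi=np.percentile(t,[.5,99.5]);print("blue mid",(q[:,:2].mean(0)+V*(lo+hi)/2).round(1),"len",hi-lo,"of 76")
E
python3 - <<'E'
from h import *
c=look("wrist",["ring_a"],["gauge_large","gauge_large_go","ring_a"],save="w10")
gaugefit(c,"gauge_large",88,66,4);print(pose()[0],robot.get_obs()["joints"].round(2))
E
```

```text
clock: 20.13
tcp_pos: [436.4, 37.4, 190.6]
tool_rot: [0.4, 0.902, 0.078, -0.141]
contact_force: [0.3, -0.5, 0.7]
opening: 64.1
grip_force: 0.0
clock: 20.55
tcp_pos: [410.9, -67.6, 212.1]
tool_rot: [0.28, 0.957, 0.024, -0.065]
contact_force: [0.4, -0.7, -0.2]
opening: 42.8
grip_force: 0.0
clock: 20.97
tcp_pos: [403.1, -186.9, 203.1]
tool_rot: [0.184, 0.982, 0.014, -0.037]
contact_force: [0.5, -0.4, 1.0]
opening: 30.1
grip_force: 0.0
clock: 21.38
tcp_pos: [419.8, -305.2, 197.5]
tool_rot: [0.085, 0.996, 0.003, -0.007]
contact_force: [-0.5, 0.5, -0.6]
opening: 29.9
grip_force: 0.0
clock: 21.63
tcp_pos: [425.8, -327.6, 196.7]
tool_rot: [0.067, 0.998, 0.002, -0.002]
contact_force: [0.1, 1.0, -0.1]
opening: 30.0
grip_force: 0.0
ring_a 0.65 [472.  76.  51.  46.] 1639 [ 354.7 -119.1   18.5] zpct [ 6.4 18.5 20.2] axis deg -88.0
ring_a 0.6 [224. 155.  44.  41.] 1457 [ 404.9 -411.7   20.5] zpct [ 6.7 20.5 21.7] axis deg -64.1
   gauge_large 0.96 303 188 [ 427.5 -347.9   18.4]
   gauge_large_go 0.83 305 114 [ 344.7 -333.1   15.4]
   ring_a 0.86 248 176 [ 407.5 -414.3    1. ]
   ring_a 0.73 491 100 [ 356.9 -115.2    1. ]
gauge_large 0.69 [294.9, 111.8, 10.3, 129.9] 1689 mid of ends [ 419.3 -347.5] len 152.854712550202 of 154 axis -8.693370795419806 zmax 19.71392586467087
blue mid [ 430.5 -349.6] len 73.18395326993686 of 76
[ 426.05545008 -327.01268033  197.60740961] [ 1.26  0.61 -1.02  1.83  0.6   1.05  1.44]
```

```bash
python3 - <<'E'
from h import *
s=plan([430.3,-349.3,97.5],rot(171.3));s=plan([430.3,-349.3,3.5],rot(171.3),s)
E
```

```text
N 5 row [-0.06, -0.173, 0.801, 0.004, -0.006, 0.039]
  path [[426, -327, 198], [427, -331, 178], [428, -336, 158], [429, -340, 138], [429, -345, 118], [430, -349, 98]]
N 4 row [-0.0, 0.0, 0.94, 0.0, 0.0, 0.0]
  path [[430, -349, 98], [430, -349, 74], [430, -349, 50], [430, -349, 27], [430, -349, 4]]
```

```bash
M="python3 -m handwheel"
$M '[[-0.06,-0.173,0.8,0.004,-0.006,0.04,-0.3],[-0.06,-0.173,0.8,0.004,-0.006,0.04,-0.3],[-0.06,-0.173,0.8,0.004,-0.006,0.04,-0.3],[-0.06,-0.173,0.8,0.004,-0.006,0.04,-0.3],[-0.06,-0.173,0.8,0.004,-0.006,0.04,-0.3]]'
$M '[[0,0,0.94,0,0,0,-0.3],[0,0,0.94,0,0,0,-0.3],[0,0,0.94,0,0,0,-0.3],[0,0,0.94,0,0,0,-0.3],[0,0,0,0,0,0,-0.3]]'
$M '[[0,0,0,0,0,0,-1],[0,0,0,0,0,0,-1],[0,0,0,0,0,0,-1],[0,0,0,0,0,0,-1],[0,0,0,0,0,0,-1]]' 90
$M '[[0,0,-0.4,0,0,0,-1],[0,0,-0.9,0,0,0,-1],[0,0,-0.95,0,0,0,-1],[0,0,-0.95,0,0,0,-1],[0,0,-0.95,0,0,0,-1]]'
$M '[[0,0,-0.95,0,0,0,-1],[0,0,-0.95,0,0,0,-1],[0,0,-0.95,0,0,0,-1],[0,0,0,0,0,0,-1]]'
cat >> h.py <<'E'
def held(label,go):
    c=imaging.camera("wrist");r=models.regions_of(label,"wrist")[0];p,Rm=pose();q=(cloud(c,r["mask"])-p)@Rm;q=q[(q[:,2]<0)&(q[:,2]>-25)]
    d=np.linalg.svd(q-q.mean(0),full_matrices=False)[2][0];print(label,r["conf"],len(q),"dir",d.round(4),"x ext",np.percentile(q[:,0],[.5,99.5]).round(1),"origin x",(np.percentile(q[:,0],99.5)-go).round(1))
    for lo,hi,nm in((-12,12,"grip r9"),(22,34,"neck r7"),(44,go-4,"thread")):
        k=(q[:,0]>lo)&(q[:,0]<hi);k.sum()>10 and print(nm,k.sum(),"top z",np.percentile(q[k,2],[2,10,50]).round(1),"y",np.percentile(q[k,1],[2,50,98]).round(1))
E
python3 - <<'E'
from rk import *
held("gauge_large",88)
s=plan([470,-80,250],rot(130,15));Cr=np.array([645.1,233.6,68.1])
s=plan(Cr+60*zn,Rr,s)
E
```

```text
clock: 22.35
tcp_pos: [430.2, -349.8, 96.6]
tool_rot: [0.076, 0.997, -0.0, -0.0]
contact_force: [0.8, -0.5, -1.0]
opening: 29.4
grip_force: 0.0
clock: 22.77
tcp_pos: [430.1, -349.2, 1.0]
tool_rot: [0.076, 0.997, 0.001, -0.001]
contact_force: [-0.8, 0.6, -0.6]
opening: 29.6
grip_force: 0.0
clock: 23.18
tcp_pos: [430.1, -350.1, 3.7]
tool_rot: [0.077, 0.997, -0.0, 0.0]
contact_force: [-0.3, -0.1, -0.3]
opening: 15.4
grip_force: 88.0
clock: 23.6
tcp_pos: [430.0, -349.7, 109.1]
tool_rot: [0.076, 0.997, 0.0, -0.0]
contact_force: [-0.1, -0.3, -1.1]
opening: 15.2
grip_force: 88.2
clock: 23.93
tcp_pos: [431.6, -350.4, 183.2]
tool_rot: [0.076, 0.997, -0.001, 0.002]
contact_force: [0.6, -0.7, -0.4]
opening: 15.0
grip_force: 88.3
gauge_large 0.67 7544 dir [-0.9999  0.0021 -0.0129] x ext [-42.7  85.6] origin x -2.4
grip r9 1258 top z [-20.4 -19.9 -18.8] y [-7.1  0.3  7.8]
neck r7 638 top z [-17.9 -17.4 -16.1] y [-6.5  0.   6.5]
thread 2878 top z [-18.7 -18.  -16.5] y [-7.   0.   7.4]
N 12 row [0.332, 0.885, -0.184, -0.079, 0.21, 0.596]
  path [[430, -350, 179], [420, -280, 194], [424, -210, 211], [440, -143, 230], [470, -80, 250]]
N 16 row [0.229, 0.761, 0.45, -0.084, 0.162, 0.202]
  path [[470, -80, 250], [509, -6, 214], [552, 67, 180], [601, 138, 149], [655, 205, 120]]
```

```bash
cat >> h.py <<'E'
_c,_s=.9638,.2667
def tool_of(c):
    T=np.array(c["world_from_camera"]);Rm=T[:3,:3]@np.array([[0,_c,_s],[1,0,0],[0,_s,-_c]]).T
    return T[:3,3]-Rm@np.array([68.2,.2,-143.9]),Rm
E
sed -i 's/r=models.regions_of(label,"wrist")\[0\];p,Rm=pose()/r=models.regions_of(label,"wrist")[0];p,Rm=tool_of(c)/' h.py
cat >> rk.py <<'E'
CM=np.array([594.4,215.1,68.1])-.6*ys;CL=CM+54*ys;CR=CM-54*ys
E
python3 - <<'E'
from rk import *
held("gauge_large",88)
s=plan([470,-80,250],rot(130,15))
s=plan(CR-Rr@np.array([-2,.2,-6])+40*zn,Rr,s)
E
```

```text
gauge_large 0.65 7678 dir [-1.      0.0011 -0.0089] x ext [-40.5  87.9] origin x -0.1
grip r9 1249 top z [-17.2 -16.5 -15.5] y [-7.2  0.5  7.8]
neck r7 643 top z [-14.8 -14.2 -13. ] y [-6.5  0.   7.1]
thread 2873 top z [-15.7 -14.9 -13.4] y [-7.1  0.   7.5]
N 12 row [0.331, 0.885, -0.188, -0.079, 0.208, 0.596]
  path [[430, -350, 178], [420, -280, 193], [423, -210, 211], [440, -143, 230], [470, -80, 250]]
N 17 row [0.228, 0.723, 0.484, -0.079, 0.152, 0.19]
  path [[470, -80, 250], [505, -7, 210], [545, 64, 173], [589, 135, 139], [638, 203, 106]]
```

```bash
M="python3 -m handwheel"
$M '[[0.33,0.885,-0.19,-0.08,0.21,0.6,-1],[0.33,0.885,-0.19,-0.08,0.21,0.6,-1],[0.33,0.885,-0.19,-0.08,0.21,0.6,-1],[0.33,0.885,-0.19,-0.08,0.21,0.6,-1],[0.33,0.885,-0.19,-0.08,0.21,0.6,-1]]'
$M '[[0.33,0.885,-0.19,-0.08,0.21,0.6,-1],[0.33,0.885,-0.19,-0.08,0.21,0.6,-1],[0.33,0.885,-0.19,-0.08,0.21,0.6,-1],[0.33,0.885,-0.19,-0.08,0.21,0.6,-1],[0.33,0.885,-0.19,-0.08,0.21,0.6,-1]]'
$M '[[0.33,0.885,-0.19,-0.08,0.21,0.6,-1],[0.33,0.885,-0.19,-0.08,0.21,0.6,-1],[0.23,0.72,0.48,-0.08,0.15,0.19,-1],[0.23,0.72,0.48,-0.08,0.15,0.19,-1],[0.23,0.72,0.48,-0.08,0.15,0.19,-1]]'
$M '[[0.23,0.72,0.48,-0.08,0.15,0.19,-1],[0.23,0.72,0.48,-0.08,0.15,0.19,-1],[0.23,0.72,0.48,-0.08,0.15,0.19,-1],[0.23,0.72,0.48,-0.08,0.15,0.19,-1],[0.23,0.72,0.48,-0.08,0.15,0.19,-1]]'
$M '[[0.23,0.72,0.48,-0.08,0.15,0.19,-1],[0.23,0.72,0.48,-0.08,0.15,0.19,-1],[0.23,0.72,0.48,-0.08,0.15,0.19,-1],[0.23,0.72,0.48,-0.08,0.15,0.19,-1],[0.23,0.72,0.48,-0.08,0.15,0.19,-1]]'
$M '[[0.23,0.72,0.48,-0.08,0.15,0.19,-1],[0,0,0,0,0,0,-1],[0,0,0,0,0,0,-1]]'
python3 - <<'E'
from rk import *
held("gauge_large",88)
p,Rm=pose();print([((p-CR)@a).round(2) for a in(xs,ys,zn)])
s=plan(CR-Rr@np.array([-.5,.2,-6.2])+30*zn,Rr)
E
```

```text
clock: 24.55
tcp_pos: [420.5, -232.1, 204.8]
tool_rot: [0.226, 0.972, 0.024, -0.052]
contact_force: [0.4, -0.3, -1.2]
opening: 15.0
grip_force: 88.3
clock: 24.97
tcp_pos: [449.5, -120.2, 237.2]
tool_rot: [0.368, 0.923, 0.047, -0.101]
contact_force: [0.5, -1.5, -2.2]
opening: 15.2
grip_force: 88.3
clock: 25.38
tcp_pos: [497.1, -25.1, 220.2]
tool_rot: [0.447, 0.881, 0.073, -0.137]
contact_force: [-0.2, -0.3, -1.2]
opening: 15.2
grip_force: 88.3
clock: 25.8
tcp_pos: [545.9, 64.3, 173.8]
tool_rot: [0.488, 0.852, 0.1, -0.164]
contact_force: [0.9, 0.2, -1.1]
opening: 15.1
grip_force: 88.3
clock: 26.22
tcp_pos: [602.1, 151.3, 131.5]
tool_rot: [0.527, 0.819, 0.128, -0.191]
contact_force: [-1.2, -0.1, -0.8]
opening: 15.3
grip_force: 88.3
clock: 26.47
tcp_pos: [613.6, 168.3, 123.6]
tool_rot: [0.533, 0.812, 0.133, -0.196]
contact_force: [-0.2, -0.4, -1.0]
opening: 15.4
grip_force: 88.4
gauge_large 0.57 7571 dir [-1.      0.0012 -0.0074] x ext [-40.4  87.8] origin x -0.2
grip r9 1236 top z [-17.  -16.5 -15.5] y [-7.2  0.   7.4]
neck r7 629 top z [-14.7 -14.2 -13. ] y [-6.5  0.   6.5]
thread 2822 top z [-15.6 -15.  -13.5] y [-7.   0.   7.3]
[np.float64(-16.72), np.float64(52.7), np.float64(74.86)]
N 4 row [0.169, 0.537, 0.499, -0.052, 0.117, 0.133]
  path [[614, 167, 125], [623, 181, 116], [631, 195, 107], [640, 209, 98], [649, 223, 89]]
```

```bash
M="python3 -m handwheel"
$M '[[0.17,0.537,0.5,-0.052,0.117,0.133,-1],[0.17,0.537,0.5,-0.052,0.117,0.133,-1],[0.17,0.537,0.5,-0.052,0.117,0.133,-1],[0.17,0.537,0.5,-0.052,0.117,0.133,-1],[0,0,0,0,0,0,-1]]'
$M '[[0,0,0,0,0,0,-1],[0,0,0,0,0,0,-1]]'
cat >> rk.py <<'E'
def chk(label,C,o=(-12,12,22,34)):
    c=imaging.camera("wrist");p,Rm=tool_of(c);print("TCP rel clip",[((p-C)@a).round(2) for a in(xs,ys,zn)],"ang",np.degrees(R.from_matrix(Rm.T@Rr).as_rotvec()).round(2))
    r=models.regions_of(label,"wrist")
    if r:
        q=cloud(c,r[0]["mask"])-C;q=np.stack([q@xs,q@ys,q@zn],1);q=q[np.abs(q[:,1])<14]
        print(r[0]["conf"],len(q),"x ext",np.percentile(q[:,0],[.5,99.5]).round(1))
        for lo,hi,nm in((-12,12,"grip r9"),(22,34,"neck r7"),(44,80,"thread")):
            k=(q[:,0]>lo)&(q[:,0]<hi);k.sum()>10 and print(nm,"top h",np.percentile(q[k,2],[50,90]).round(1),"y",np.percentile(q[k,1],[2,50,98]).round(1))
    b,g,r=[c["color"][...,i].astype(int) for i in range(3)]
    q=cloud(c,(r-b>50)&(r-g>30))-C;q=np.stack([q@xs,q@ys,q@zn],1);q=q[(q[:,2]>0)&(q[:,2]<14)]
    for s in(-1,1):
      for e in(1,-1):
        k=(np.abs(q[:,0]-29*s)<9)&(np.abs(q[:,1]-8*e)<8);k.sum()>5 and print("leaf",s,e,k.sum(),np.median(q[k],0).round(1))
    return c
E
python3 - <<'E'
from rk import *
c=chk("gauge_large",CR);cv2.imwrite("pics/w11.png",c["color"])
E
```

```text
clock: 26.98
tcp_pos: [649.8, 226.5, 87.3]
tool_rot: [0.554, 0.791, 0.149, -0.213]
contact_force: [-0.4, 1.4, -1.7]
opening: 15.0
grip_force: 88.5
clock: 27.15
tcp_pos: [649.9, 223.5, 89.3]
tool_rot: [0.554, 0.791, 0.149, -0.212]
contact_force: [0.4, -1.0, 0.2]
opening: 15.2
grip_force: 88.5
TCP rel clip [np.float64(0.89), np.float64(-0.57), np.float64(23.41)] ang [ 0.09 -0.01  0.05]
0.98 7582 x ext [-39.9  88.7]
grip r9 top h [38.8 39.9] y [-8.  -1.1  6.2]
neck r7 top h [36.4 37.7] y [-7.1 -0.5  6. ]
thread top h [36.9 38.4] y [-7.8 -0.5  6.6]
leaf 1 1 82 [29.1  9.3 10.5]
leaf 1 -1 43 [ 28.7 -10.4  11.2]
```

```bash
M="python3 -m handwheel"
$M '[[0,0,0.4,0,0,0,-1],[0,0,0.2,0,0,0,-1],[0,0,0.15,0,0,0,-1],[0,0,0.15,0,0,0,-1],[0,0,0.15,0,0,0,-1]]'
$M '[[0,0,0.15,0,0,0,-1],[0,0,0,0,0,0,-1],[0,0,0,0,0,0,-1]]'
python3 - <<'E'
from rk import *
c=chk("gauge_large",CR)
E
```

```text
clock: 27.67
tcp_pos: [645.4, 235.6, 66.8]
tool_rot: [0.554, 0.791, 0.149, -0.212]
contact_force: [-2.9, -4.1, 2.8]
opening: 15.3
grip_force: 89.1
clock: 27.92
tcp_pos: [644.5, 237.7, 63.2]
tool_rot: [0.554, 0.791, 0.149, -0.212]
contact_force: [-2.4, -0.4, -2.2]
opening: 14.9
grip_force: 88.3
TCP rel clip [np.float64(0.96), np.float64(-0.37), np.float64(-6.82)] ang [ 0.06 -0.01  0.05]
0.9 7481 x ext [-39.6  88.9]
grip r9 top h [8.6 9.7] y [-8.  -0.4  6.8]
neck r7 top h [6.4 7.4] y [-6.8 -0.4  6.1]
thread top h [6.6 8.2] y [-7.8 -0.3  7. ]
leaf -1 1 187 [-32.8   6.2   7. ]
leaf -1 -1 265 [-31.1  -8.    7.6]
leaf 1 1 246 [28.6  8.3  8.3]
leaf 1 -1 247 [28.6 -9.   8. ]
```

```bash
M="python3 -m handwheel"
$M '[[0,0,0,0,0,0,-0.2],[0,0,0,0,0,0,-0.2],[0,0,0,0,0,0,-0.2],[0,0,-0.4,0,0,0,-0.2],[0,0,-0.9,0,0,0,-0.2]]'
$M '[[0,0,-0.95,0,0,0,-0.2],[0,0,-0.95,0,0,0,-0.2],[0,0,-0.95,0,0,0,-0.2],[0,0,0,0,0,0,-0.2]]'
python3 - <<'E'
from rk import *
c=chk("gauge_large",CR)
s=plan([620,70,260],rot(75,10));s=plan([640,-210,180],rot(0),s)
E
```

```text
clock: 28.43
tcp_pos: [649.0, 223.0, 90.8]
tool_rot: [0.553, 0.791, 0.148, -0.213]
contact_force: [-1.1, 0.3, 0.0]
opening: 34.2
grip_force: 0.0
clock: 28.77
tcp_pos: [665.5, 186.3, 158.1]
tool_rot: [0.555, 0.791, 0.151, -0.209]
contact_force: [0.5, 0.2, -0.6]
opening: 34.4
grip_force: 0.0
TCP rel clip [np.float64(0.4), np.float64(-2.56), np.float64(103.09)] ang [0.48 0.11 0.02]
0.98 3003 x ext [-75.8  87.9]
grip r9 top h [7.9 9.5] y [-10.3  -0.6   8.5]
neck r7 top h [6.2 7.3] y [-5.9 -0.2  5.8]
thread top h [6.5 8.1] y [-8.4 -0.7  7.8]
leaf -1 1 86 [-31.1   7.    7.4]
leaf -1 -1 97 [-31.3  -7.9   7.5]
leaf 1 1 65 [28.7  8.1  8.2]
leaf 1 -1 66 [28.5 -8.4  7.7]
N 7 row [-0.398, -0.33, -0.801, -0.295, -0.484, 0.823]
  path [[663, 188, 155], [662, 168, 167], [659, 148, 180], [654, 130, 195], [647, 113, 210], [640, 97, 226], [630, 83, 243], [620, 70, 260]]
N 14 row [-0.526, 0.705, 0.167, -0.082, -0.106, 0.932]
  path [[620, 70, 260], [657, 17, 241], [676, -44, 222], [678, -109, 205], [661, -172, 189]]
```

```bash
M="python3 -m handwheel"
$M '[[-0.4,-0.33,-0.8,-0.295,-0.484,0.823,-0.2],[-0.4,-0.33,-0.8,-0.295,-0.484,0.823,-0.2],[-0.4,-0.33,-0.8,-0.295,-0.484,0.823,-0.2],[-0.4,-0.33,-0.8,-0.295,-0.484,0.823,-0.2],[-0.4,-0.33,-0.8,-0.295,-0.484,0.823,-0.2]]'
$M '[[-0.4,-0.33,-0.8,-0.295,-0.484,0.823,0.2],[-0.4,-0.33,-0.8,-0.295,-0.484,0.823,0.2],[-0.53,0.7,0.167,-0.08,-0.106,0.93,0.2],[-0.53,0.7,0.167,-0.08,-0.106,0.93,0.2],[-0.53,0.7,0.167,-0.08,-0.106,0.93,0.2]]'
$M '[[-0.53,0.7,0.167,-0.08,-0.106,0.93,0.2],[-0.53,0.7,0.167,-0.08,-0.106,0.93,0.2],[-0.53,0.7,0.167,-0.08,-0.106,0.93,0.2],[-0.53,0.7,0.167,-0.08,-0.106,0.93,0.2],[-0.53,0.7,0.167,-0.08,-0.106,0.93,0.2]]'
$M '[[-0.53,0.7,0.167,-0.08,-0.106,0.93,0.2],[-0.53,0.7,0.167,-0.08,-0.106,0.93,0.2],[-0.53,0.7,0.167,-0.08,-0.106,0.93,0.2],[-0.53,0.7,0.167,-0.08,-0.106,0.93,0.2],[-0.53,0.7,0.167,-0.08,-0.106,0.93,0.2]]'
$M '[[-0.53,0.7,0.167,-0.08,-0.106,0.93,0.2],[0,0,0,0,0,0,0.2],[0,0,0,0,0,0,0.2]]'
python3 - <<'E'
from h import *
c=look("wrist",[],["gauge_small","gauge_small_go"],save="w12")
gaugefit(c,"gauge_small",56,50,4);print(pose()[0],robot.get_obs()["joints"].round(2))
E
```

```text
clock: 29.28
tcp_pos: [638.3, 96.1, 224.4]
tool_rot: [0.733, 0.667, 0.092, -0.1]
contact_force: [-0.6, 0.0, -0.9]
opening: 34.0
grip_force: 0.0
clock: 29.7
tcp_pos: [655.8, 17.7, 239.4]
tool_rot: [0.869, 0.49, 0.055, -0.043]
contact_force: [0.8, 0.4, 0.1]
opening: 51.5
grip_force: 0.0
clock: 30.12
tcp_pos: [677.9, -86.7, 207.6]
tool_rot: [0.96, 0.276, 0.03, -0.025]
contact_force: [-0.2, 0.7, -0.1]
opening: 51.3
grip_force: 0.0
clock: 30.53
tcp_pos: [649.1, -190.7, 181.6]
tool_rot: [0.999, 0.047, 0.003, -0.005]
contact_force: [0.0, -0.1, -0.8]
opening: 50.7
grip_force: 0.0
clock: 30.78
tcp_pos: [637.6, -209.3, 177.4]
tool_rot: [1.0, 0.002, -0.002, -0.001]
contact_force: [0.7, 0.6, -0.5]
opening: 51.3
grip_force: 0.0
   gauge_small 0.58 340 172 [ 654.7 -230.3   19.1]
   gauge_small_go 0.58 344 119 [ 711.  -233.7    1.6]
gauge_small 0.65 [0.0, 205.0, 39.1, 78.2] 1555 mid of ends [566.8 166.1] len 82.27358731642374 of 106 axis -172.0258615810651 zmax 46.33326916244592h.py:61: RuntimeWarning: Mean of empty slice.
  q=cloud(c,m);q=q[q[:,2]>zmin];t=(q[:,:2]-q[:,:2].mean(0))@V;lo,hi=np.percentile(t,[.5,99.5]);print("blue mid",(q[:,:2].mean(0)+V*(lo+hi)/2).round(1),"len",hi-lo,"of 76")
  ret = um.true_divide(
Traceback (most recent call last):
  File "h.py", line 61, in gaugefit
    q=cloud(c,m);q=q[q[:,2]>zmin];t=(q[:,:2]-q[:,:2].mean(0))@V;lo,hi=np.percentile(t,[.5,99.5]);print("blue mid",(q[:,:2].mean(0)+V*(lo+hi)/2).round(1),"len",hi-lo,"of 76")
                                                                      ~~~~~~~~~~~~~^^^^^^^^^^^^^
IndexError: index -1 is out of bounds for axis 0 with size 0
```

View pics/w12.png

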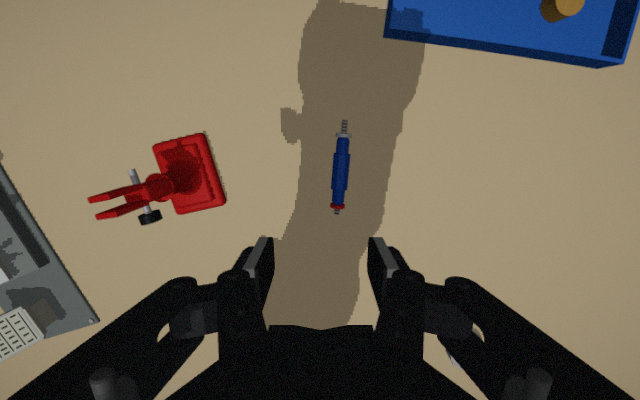

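```bash
python3 - <<'E'
from h import *
c=imaging.camera("wrist");b,g,r=[c["color"][...,i].astype(int) for i in range(3)];w=np.zeros(b.shape,bool);w[125:215,310:370]=1
q=cloud(c,w&(b-r>25));q=q[(q[:,2]>5)&(q[:,2]<26)];m=q[:,:2].mean(0);V=np.linalg.svd(q[:,:2]-m,full_matrices=False)[2][0];V*=np.sign(V[0]);t=(q[:,:2]-m)@V;lo,hi=np.percentile(t,[.5,99.5])
o=m+V*(lo+hi)/2;an=np.degrees(np.arctan2(V[1],V[0]));print(len(q),o,hi-lo,an,np.percentile(q[:,2],98))
for z in (9,):print("net go",at_z(c,[344,119],9),"net origin",at_z(c,[340,172],18))
s=plan([o[0],o[1],97.5],rot(an));s=plan([o[0],o[1],3.5],rot(an),s)
E
```

```text
925 [ 654.47432875 -230.34997961] 73.86567624492614 -3.6279496676963743 19.889046853078323
net go [ 712.19181351 -232.00024226    9.        ] net origin [ 655.93257041 -228.54053618   18.        ]
N 4 row [0.164, 0.222, 0.807, -0.005, 0.006, 0.176]
  path [[639, -208, 178], [643, -213, 158], [647, -219, 138], [651, -225, 118], [654, -230, 98]]
N 4 row [0.0, -0.0, 0.94, 0.0, 0.0, 0.0]
  path [[654, -230, 98], [654, -230, 74], [654, -230, 50], [654, -230, 27], [654, -230, 4]]
```

```bash
M="python3 -m handwheel"
$M '[[0.17,0.22,0.81,-0.005,0.006,0.176,0],[0.17,0.22,0.81,-0.005,0.006,0.176,0],[0.17,0.22,0.81,-0.005,0.006,0.176,0],[0.17,0.22,0.81,-0.005,0.006,0.176,0],[0,0,0.94,0,0,0,0]]'
$M '[[0,0,0.94,0,0,0,0],[0,0,0.94,0,0,0,0],[0,0,0.94,0,0,0,0],[0,0,0,0,0,0,0]]'
$M '[[0,0,0,0,0,0,-1],[0,0,0,0,0,0,-1],[0,0,0,0,0,0,-1],[0,0,0,0,0,0,-1],[0,0,0,0,0,0,-1]]' 80
$M '[[0,0,-0.4,0,0,0,-1],[0,0,-0.9,0,0,0,-1],[0,0,-0.95,0,0,0,-1],[0,0,-0.95,0,0,0,-1],[0,0,-0.95,0,0,0,-1]]'
$M '[[0,0,-0.95,0,0,0,-1],[0,0,-0.95,0,0,0,-1],[0,0,-0.95,0,0,0,-1],[0,0,0,0,0,0,-1]]'
python3 - <<'E'
from rk import *
held("gauge_small",56)
s=plan([530,-40,250],rot(65,10));
s=plan(CL-Rr@np.array([-.5,.2,-6.2])+60*zn,Rr,s)
E
```

```text
clock: 31.45
tcp_pos: [655.6, -232.0, 73.2]
tool_rot: [0.999, -0.033, 0.001, 0.0]
contact_force: [0.6, 0.3, -0.1]
opening: 42.5
grip_force: 0.0
clock: 31.78
tcp_pos: [653.8, -230.3, -0.3]
tool_rot: [0.999, -0.032, -0.001, -0.0]
contact_force: [-0.9, -0.4, 0.2]
opening: 42.5
grip_force: 0.0
clock: 32.2
tcp_pos: [655.1, -231.3, 4.0]
tool_rot: [0.999, -0.033, 0.0, 0.0]
contact_force: [-0.8, 1.6, 6.0]
opening: 15.6
grip_force: 78.8
clock: 32.62
tcp_pos: [654.6, -231.3, 108.9]
tool_rot: [0.999, -0.033, 0.0, 0.0]
contact_force: [0.0, 0.3, -0.2]
opening: 15.3
grip_force: 78.3
clock: 32.95
tcp_pos: [656.5, -231.9, 184.1]
tool_rot: [0.999, -0.033, 0.003, 0.001]
contact_force: [0.1, -0.0, -0.6]
opening: 15.7
grip_force: 78.3
gauge_small 0.84 4689 dir [-9.996e-01 -9.000e-04 -2.660e-02] x ext [-41.2  54.5] origin x -1.5
grip r9 1227 top z [-16.2 -15.7 -14.6] y [-7.   0.5  7.8]
neck r7 635 top z [-14.  -13.4 -12.2] y [-6.6  0.   6.8]
thread 210 top z [-10.5  -9.9  -8.7] y [-2.9  0.5  3.5]
N 13 row [-0.051, -0.751, -0.209, 0.082, 0.117, -0.92]
  path [[655, -231, 180], [649, -175, 196], [628, -124, 212], [593, -80, 229], [547, -48, 245]]
N 11 row [0.594, 0.046, 0.727, 0.245, 0.301, -0.674]
  path [[530, -40, 250], [546, -8, 220], [557, 28, 192], [563, 68, 167], [564, 109, 144], [558, 151, 124]]
```

```bash
M="python3 -m handwheel"
$M '[[-0.05,-0.75,-0.21,0.08,0.117,-0.92,-1],[-0.05,-0.75,-0.21,0.08,0.117,-0.92,-1],[-0.05,-0.75,-0.21,0.08,0.117,-0.92,-1],[-0.05,-0.75,-0.21,0.08,0.117,-0.92,-1],[-0.05,-0.75,-0.21,0.08,0.117,-0.92,-1]]'
$M '[[-0.05,-0.75,-0.21,0.08,0.117,-0.92,-1],[-0.05,-0.75,-0.21,0.08,0.117,-0.92,-1],[-0.05,-0.75,-0.21,0.08,0.117,-0.92,-1],[-0.05,-0.75,-0.21,0.08,0.117,-0.92,-1],[-0.05,-0.75,-0.21,0.08,0.117,-0.92,-1]]'
$M '[[-0.05,-0.75,-0.21,0.08,0.117,-0.92,-1],[-0.05,-0.75,-0.21,0.08,0.117,-0.92,-1],[-0.05,-0.75,-0.21,0.08,0.117,-0.92,-1],[0.59,0.05,0.73,0.245,0.3,-0.674,-1],[0.59,0.05,0.73,0.245,0.3,-0.674,-1]]'
$M '[[0.59,0.05,0.73,0.245,0.3,-0.674,-1],[0.59,0.05,0.73,0.245,0.3,-0.674,-1],[0.59,0.05,0.73,0.245,0.3,-0.674,-1],[0.59,0.05,0.73,0.245,0.3,-0.674,-1],[0.59,0.05,0.73,0.245,0.3,-0.674,-1]]'
$M '[[0.59,0.05,0.73,0.245,0.3,-0.674,-1],[0.59,0.05,0.73,0.245,0.3,-0.674,-1],[0.59,0.05,0.73,0.245,0.3,-0.674,-1],[0.59,0.05,0.73,0.245,0.3,-0.674,-1],[0,0,0,0,0,0,-1]]'
$M '[[0,0,0,0,0,0,-1]]'
python3 - <<'E'
from rk import *
held("gauge_small",56)
s=plan(CL-Rr@np.array([-1.5,.2,-6.2])+30*zn,Rr)
E
```

```text
clock: 33.47
tcp_pos: [636.2, -138.9, 204.6]
tool_rot: [0.979, 0.199, 0.029, -0.019]
contact_force: [0.2, 0.3, -0.7]
opening: 15.1
grip_force: 78.3
clock: 33.88
tcp_pos: [578.0, -66.7, 232.8]
tool_rot: [0.907, 0.417, 0.057, -0.037]
contact_force: [-0.6, -0.5, -0.7]
opening: 15.4
grip_force: 78.3
clock: 34.3
tcp_pos: [545.9, -8.2, 219.1]
tool_rot: [0.798, 0.592, 0.088, -0.077]
contact_force: [0.5, -1.2, -1.2]
opening: 15.2
grip_force: 78.4
clock: 34.72
tcp_pos: [564.4, 87.5, 151.8]
tool_rot: [0.672, 0.713, 0.123, -0.156]
contact_force: [0.2, -0.4, -0.6]
opening: 15.3
grip_force: 78.4
clock: 35.13
tcp_pos: [552.0, 173.9, 110.1]
tool_rot: [0.552, 0.792, 0.147, -0.215]
contact_force: [-0.6, 0.8, -0.8]
opening: 15.9
grip_force: 78.4
clock: 35.22
tcp_pos: [553.4, 171.4, 111.3]
tool_rot: [0.554, 0.791, 0.147, -0.213]
contact_force: [0.1, -0.6, -0.2]
opening: 15.1
grip_force: 78.4
gauge_small 0.85 4637 dir [-0.9997  0.0017 -0.0261] x ext [-41.2  54.6] origin x -1.4
grip r9 1248 top z [-16.2 -15.8 -14.7] y [-7.2  0.   7.8]
neck r7 634 top z [-14.  -13.6 -12.2] y [-6.6  0.   6.6]
thread 204 top z [-10.7 -10.1  -8.9] y [-2.9  0.   3.4]
N 2 row [0.085, -0.012, 0.575, -0.002, 0.013, -0.014]
  path [[554, 170, 112], [551, 178, 101], [548, 187, 89]]
```

```bash
M="python3 -m handwheel"
$M '[[0.085,-0.012,0.575,0,0.013,-0.014,-1],[0.085,-0.012,0.575,0,0.013,-0.014,-1],[0,0,0,0,0,0,-1],[0,0,0,0,0,0,-1]]'
python3 - <<'E'
from rk import *
c=chk("gauge_small",CL)
E
```

```text
clock: 35.65
tcp_pos: [547.6, 186.9, 89.9]
tool_rot: [0.554, 0.792, 0.148, -0.212]
contact_force: [0.5, -0.1, -0.8]
opening: 15.2
grip_force: 78.4
TCP rel clip [np.float64(1.67), np.float64(-0.01), np.float64(23.69)] ang [0.   0.02 0.08]
0.69 4555 x ext [-39.6  56.1]
grip r9 top h [38.3 39.4] y [-7.8 -0.   7.2]
neck r7 top h [35.9 37.2] y [-6.6  0.   6.6]
thread top h [32.6 33.8] y [-2.9  0.   2.8]
leaf 1 1 62 [29.1  9.4 10.9]
leaf 1 -1 70 [29.  -9.8 10.7]
```

```bash
M="python3 -m handwheel"
$M '[[0,0,0.4,0,0,0,-1],[0,0,0.2,0,0,0,-1],[0,0,0.15,0,0,0,-1],[0,0,0.15,0,0,0,-1],[0,0,0.15,0,0,0,-1]]'
$M '[[0,0,0.14,0,0,0,-1],[0,0,0,0,0,0,-1],[0,0,0,0,0,0,-1]]'
python3 - <<'E'
from rk import *
c=chk("gauge_small",CL)
E
```

```text
clock: 36.17
tcp_pos: [543.3, 199.6, 66.8]
tool_rot: [0.554, 0.792, 0.149, -0.212]
contact_force: [-0.9, -1.4, 1.7]
opening: 15.6
grip_force: 78.8
clock: 36.42
tcp_pos: [542.5, 201.3, 63.9]
tool_rot: [0.553, 0.792, 0.148, -0.212]
contact_force: [-1.4, -3.9, 6.0]
opening: 15.3
grip_force: 79.4
TCP rel clip [np.float64(1.92), np.float64(-0.16), np.float64(-6.55)] ang [-0.   -0.01  0.11]
0.69 3394 x ext [-57.7  61. ]
grip r9 top h [-17.1  31.9] y [-13.8   7.4  13.5]
neck r7 top h [ 6.5 11. ] y [-13.6   5.3  13.5]
thread top h [-17.1 -16.2] y [-13.5   0.5  13.6]
leaf -1 1 210 [-31.    6.9   6.8]
leaf -1 -1 265 [-30.7  -7.5   7. ]
leaf 1 1 233 [29.   8.2  8.1]
leaf 1 -1 245 [28.8 -8.8  8. ]
```

```bash
M="python3 -m handwheel"
$M '[[0,0,0,0,0,0,-0.2],[0,0,0,0,0,0,-0.2],[0,0,0,0,0,0,-0.2],[0,0,-0.4,0,0,0,-0.2],[0,0,-0.9,0,0,0,-0.2]]'
$M '[[0,0,-0.95,0,0,0,-0.2],[0,0,-0.95,0,0,0,-0.2],[0,0,-0.95,0,0,0,-0.2],[0,0,-0.8,0,0,0,-0.2],[0,0,0,0,0,0,-0.2]]'
$M '[[0,0,0,0,0,0,-0.2]]'
python3 - <<'E'
from rk import *
c=chk("gauge_small",CL);cv2.imwrite("pics/w13.png",c["color"])
b,g,r=[c["color"][...,i].astype(int) for i in range(3)]
for nm,C in(("L",CL),("M",CM),("R",CR)):
    q=cloud(c,b-r>25)-C;q=np.stack([q@xs,q@ys,q@zn],1);q=q[(np.abs(q[:,1])<14)&(q[:,2]>0)&(q[:,2]<25)&(np.abs(q[:,0])<50)]
    print(nm,len(q),"x",np.percentile(q[:,0],[1,99]).round(1),"y",np.median(q[:,1]).round(1),"h",[np.percentile(q[(q[:,0]>a)&(q[:,0]<a+10),2],[50,90]).round(1).tolist() for a in(-34,-5,24)])
E
```

```text
clock: 36.93
tcp_pos: [546.6, 186.8, 91.3]
tool_rot: [0.553, 0.792, 0.148, -0.214]
contact_force: [0.6, -0.5, 0.5]
opening: 34.2
grip_force: 0.0
clock: 37.35
tcp_pos: [566.1, 141.2, 174.4]
tool_rot: [0.554, 0.791, 0.15, -0.21]
contact_force: [0.2, -1.1, 0.1]
opening: 34.1
grip_force: 0.0
clock: 37.43
tcp_pos: [564.4, 142.5, 172.0]
tool_rot: [0.554, 0.791, 0.149, -0.211]
contact_force: [-0.8, -0.2, -0.4]
opening: 34.1
grip_force: 0.0
TCP rel clip [np.float64(1.66), np.float64(-0.6), np.float64(118.49)] ang [0.12 0.03 0.1 ]
0.75 1488 x ext [-48.   56.1]
grip r9 top h [7.8 9.2] y [-9.3 -0.7  8. ]
neck r7 top h [6.1 7.1] y [-6.2 -0.6  5. ]
thread top h [2.4 4. ] y [-3.4 -0.6  2.2]
leaf -1 1 68 [-29.9   7.1   7.3]
leaf -1 -1 78 [-30.7  -7.6   7.2]
leaf 1 1 64 [29.1  8.5  7.9]
leaf 1 -1 59 [28.7 -8.1  7.4]
L 1155 x [-33.7  38. ] y -0.6 h [[5.9, 7.0], [7.9, 9.1], [6.2, 7.1]]
M 1168 x [-34.4  37.2] y 1.1 h [[6.1, 7.2], [8.1, 9.4], [6.3, 7.3]]
R 1205 x [-33.5  37.9] y 2.2 h [[6.3, 7.3], [8.0, 9.6], [6.6, 7.6]]
```

View pics/w13.png

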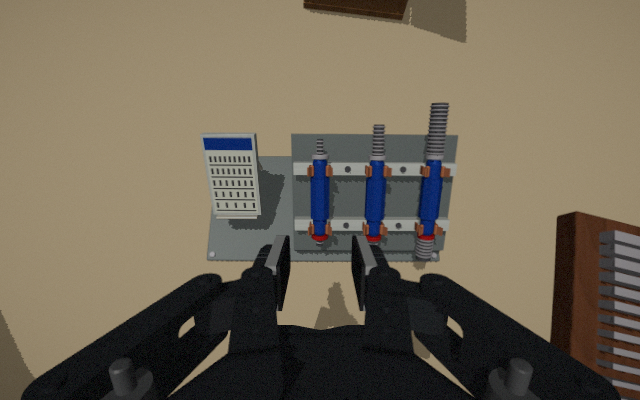

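The wrist picture shows all three gauges seated in size order (about (320,200), (375,200), (430,200)), red collars at the bottom. The plate leans on the easel at (230,175), header up. The gripper is clear of everything.

```bash
python3 -c "
from workcell import robot
print(robot.job_done())"
```

```text
the job is handed in; nothing more can be done
None
```

I handed the job in at about 37 s of the 72 s; no verdict came back. By the wrist camera, the three gauges are seated in size order with their red ends down, and the plate lies flat on the easel with its header up; I never touched the rings or the stand.

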